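# Put the flat scrapers away in the drop-front box

### The job

Put all the flat scrapers lying on the bench away in the grey drop-front box: first turn the turnbutton clear of the shut door, then pull the door down flat, and slide each scraper blade-first fully home into a slot of its own. Then push the door up until it is shut and turn the turnbutton back across it to secure it; never move the door while the turnbutton lies across it, and leave the other things on the bench where they are.

Things in the scene. Friction and masses are not known exactly. Their poses are not given: they have to be found in the camera images.
- toolbox: grey drop-front box fixed to the bench, 200 mm deep (x), 272 wide (y), walls 45 high, 6 thick. Origin under its centre; x points from front to back, z up. Front half (x -90 to 0 mm): bay open above, floor 24 mm above the bench, 260 wide inside. Rear half (x 0 to 94 mm): holder with four flat slots side by side, entered from the bay along +x. Turnbutton pivot at x -114, y -161.
- door (a joint): white front door of the box, hinged at its lower edge: 256 mm wide, 60 high, 10 thick; a pull tab (36 mm wide along the door, 24 high, 12 thick) stands on the middle of its upper edge. 0 = upright, shut; grows as it comes down towards the robot; 1.56 rad = flat before the box, inner face 14 mm above the bench. Light hinge: past half-way it drops flat. Must be down for a scraper to go in.
- door_hinge (a point): middle of the door's hinge line (lower outer edge of the door, 4 mm above the bench, 100 mm in front of the box's centre); z runs up the door to its upper edge, x through its thickness towards the box when shut
- door_tab (a point): grip point in the door's pull tab: 74 mm from the hinge line along the door, at mid thickness, 10 mm below the tab's end; pinch it across its 36 mm width
- turnbutton (a joint): steel turnbutton on the corner post (38 x 30 mm, 45 high): a bar 14 mm wide, 8 thick, reaching 58 mm from its upright pivot, underside 46 mm above the bench. 0 = across the front of the door (secured); grows counter-clockwise seen from above; 1.57 rad = points straight out to the front, clear of the door; range 0 to 1.6. Stays where left.
- turnbutton_grip (a point): on the turnbutton's pivot axis, 67 mm above the bench, in the upright thumb fin that runs along the bar (36 mm long, 10 mm thick, from 54 to 76 mm above the bench, centred on the pivot); y points along the bar to its long end
- slot0 (a point): centre of the mouth of slot 0 (counted from the turnbutton side), 34 mm above the bench; x points into the slot. The slot is 50 mm wide, 9 mm high, 94 mm deep; its roof is open along an 18 mm wide gap. Any scraper fits any slot.
- slot1 (a point): centre of the mouth of slot 1 (counted from the turnbutton side), 34 mm above the bench; x points into the slot. The slot is 50 mm wide, 9 mm high, 94 mm deep; its roof is open along an 18 mm wide gap. Any scraper fits any slot.
- slot2 (a point): centre of the mouth of slot 2 (counted from the turnbutton side), 34 mm above the bench; x points into the slot. The slot is 50 mm wide, 9 mm high, 94 mm deep; its roof is open along an 18 mm wide gap. Any scraper fits any slot.
- slot3 (a point): centre of the mouth of slot 3 (counted from the turnbutton side), 34 mm above the bench; x points into the slot. The slot is 50 mm wide, 9 mm high, 94 mm deep; its roof is open along an 18 mm wide gap. Any scraper fits any slot.
- scraper_a: flat scraper, 166 mm long: black handle 80 x 24 x 20 mm (x, y, z), steel blade 86 long, 44 wide, 3 thick ahead of it (+x) at mid height. Origin under the middle of the handle, near its balance point. Same either way up. Fully home, the front end of the handle meets the holder and the blade tip is 86 mm past the slot mouth. May be absent.
- tip_a (a point): middle of the blade's front edge of scraper_a: 126 mm ahead of and 10 mm above its origin; x along the blade
- scraper_b: flat scraper, 166 mm long: black handle 80 x 24 x 20 mm (x, y, z), steel blade 86 long, 44 wide, 3 thick ahead of it (+x) at mid height. Origin under the middle of the handle, near its balance point. Same either way up. Fully home, the front end of the handle meets the holder and the blade tip is 86 mm past the slot mouth. May be absent.
- tip_b (a point): middle of the blade's front edge of scraper_b: 126 mm ahead of and 10 mm above its origin; x along the blade
- scraper_c: flat scraper, 166 mm long: black handle 80 x 24 x 20 mm (x, y, z), steel blade 86 long, 44 wide, 3 thick ahead of it (+x) at mid height. Origin under the middle of the handle, near its balance point. Same either way up. Fully home, the front end of the handle meets the holder and the blade tip is 86 mm past the slot mouth. May be absent.
- tip_c (a point): middle of the blade's front edge of scraper_c: 126 mm ahead of and 10 mm above its origin; x along the blade
- scraper_d: flat scraper, 166 mm long: black handle 80 x 24 x 20 mm (x, y, z), steel blade 86 long, 44 wide, 3 thick ahead of it (+x) at mid height. Origin under the middle of the handle, near its balance point. Same either way up. Fully home, the front end of the handle meets the holder and the blade tip is 86 mm past the slot mouth. May be absent.
- tip_d (a point): middle of the blade's front edge of scraper_d: 126 mm ahead of and 10 mm above its origin; x along the blade
- drill: orange cordless drill lying on its side, 60 mm high, 200 mm long, origin under its middle; bystander, to be left alone
- tape_roll: roll of clear tape lying flat, 90 mm across, 48 mm high, origin under its middle; bystander, to be left alone
- screwdriver: screwdriver, 200 mm long, origin under its middle; bystander, to be left alone
- jar: white jar, 62 mm across, 75 mm tall, origin under its middle; bystander, to be left alone
Mind the look-alikes: they are no part of the job. What is shaped like the scraper_c but pink is not meant. Leave any red look-alike of the scraper_b alone.

How it is judged:
On the way, in this order (a step that is already met when the one before it is completed fails the run):
1. the turnbutton is turned clear (past 1.1 rad) while the door is still shut (value of joint turnbutton above 1.1 rad and value of joint door below 0.15 rad), for 0.2 s.
2. the door is pulled down (past 1.3 rad) (value of joint door above 1.3 rad), for 0.2 s.
3. every scraper is fully home in a slot and the door is pushed up shut (under 0.1 rad), the turnbutton still clear (x of each of tip_a, tip_b, tip_c, tip_d in the frame of toolbox above 0.074 m and y of tip_a in the frame of toolbox between -0.115 and 0.115 m and z of tip_a in the frame of toolbox between 0.028 and 0.04 m and angle between the x axis of each of scraper_a, scraper_b, scraper_c, scraper_d and the x axis of toolbox, either way round below 0.12 rad and y of tip_b in the frame of toolbox between -0.115 and 0.115 m and z of tip_b in the frame of toolbox between 0.028 and 0.04 m and y of tip_c in the frame of toolbox between -0.115 and 0.115 m and z of tip_c in the frame of toolbox between 0.028 and 0.04 m and y of tip_d in the frame of toolbox between -0.115 and 0.115 m and z of tip_d in the frame of toolbox between 0.028 and 0.04 m and value of joint door below 0.1 rad and value of joint turnbutton above 0.6 rad), for 0.2 s.
4. the turnbutton is turned back across the shut door (under 0.25 rad) (value of joint turnbutton below 0.25 rad and value of joint door below 0.1 rad), for 0.2 s.
At the end, for the whole second after the job is handed in: Every scraper present lies at rest in a slot of the box, blade at least 74 mm past the slot mouth (86 is full depth), in line with the box within 0.12 rad; the door is shut (under 0.1 rad) and the turnbutton lies across it (under 0.25 rad) (all of step 4 and x of each of tip_a, tip_b, tip_c, tip_d in the frame of toolbox above 0.074 m and y of tip_a in the frame of toolbox between -0.115 and 0.115 m and z of tip_a in the frame of toolbox between 0.028 and 0.04 m and angle between the x axis of each of scraper_a, scraper_b, scraper_c, scraper_d and the x axis of toolbox, either way round below 0.12 rad and y of tip_b in the frame of toolbox between -0.115 and 0.115 m and z of tip_b in the frame of toolbox between 0.028 and 0.04 m and y of tip_c in the frame of toolbox between -0.115 and 0.115 m and z of tip_c in the frame of toolbox between 0.028 and 0.04 m and y of tip_d in the frame of toolbox between -0.115 and 0.115 m and z of tip_d in the frame of toolbox between 0.028 and 0.04 m and linear speed of each of scraper_a, scraper_b, scraper_c, scraper_d below 0.02 m/s); the robot touches nothing.
It fails at once if the door is moved (past 0.2 rad) while the turnbutton lies across it (under 0.5 rad) (value of joint door above 0.2 rad and value of joint turnbutton below 0.5 rad).
It fails at once if the drill is moved more than 40 mm or knocked over (distance of drill from where it was at the start of the episode above 0.04 m or angle between drill's own z axis and vertical above 0.5 rad).
It fails at once if the tape roll is moved more than 40 mm or knocked over (distance of tape_roll from where it was at the start of the episode above 0.04 m or angle between tape_roll's own z axis and vertical above 0.5 rad).
It fails at once if the screwdriver is moved more than 40 mm or knocked over (distance of screwdriver from where it was at the start of the episode above 0.04 m).
It fails at once if the jar is moved more than 40 mm or knocked over (distance of jar from where it was at the start of the episode above 0.04 m or angle between jar's own z axis and vertical above 0.5 rad).
Of scraper_a, scraper_b, scraper_c, scraper_d only 2 to 4 are there at a start; the rules pass over those that are not, and their reading is None.
At some moment in a run one of scraper_a, scraper_b, scraper_c, scraper_d may be knocked a few centimetres aside while the robot is not near it.
Once in a run the grip may slacken for a moment while it holds something.
It also fails if it takes over 210 s, if anything falls off the work surface, if the arm or the gripper's body presses on something with over 40 N, if the wrist force passes 120 N, or if a joint passes its speed limit or range.

### The arm

A 6-joint arm with a two-finger parallel gripper is mounted at the origin on the work surface. World frame = base frame: x ahead of the robot, y to its left, z up, the work surface at z = 0. Lengths are in m, angles in rad, forces in N, time in s.
With the tool pointing down it reaches from about 0.375 to 0.9 m from the base axis. Payload 3.1 kg.
Tool frame: the origin (TCP) lies between the finger pads; the fingertips stand 19 mm ahead of it and the grasp point (between the pads) is the TCP; z points along the fingers, y is the line along which they close (so a half turn about z gives the same grasp; the last joint's range is limited). The gripper opens to 87 mm and grips with 3 to 60 N. Pads are 19 mm wide; open, the fingers measure 117 mm over their backs; the gripper's body (75 mm by 190 mm) begins 51 mm behind the grasp point.
Start: joints at [0.993, 0.527, 1.433, -0, 1.181, -0.178], TCP at [0.243, 0.576, 0.212] pointing down, gripper open.
Joint ranges: [-3.08, 3.08], [-0.75, 2.2], [0.22, 2.44], [-1.43, 4.57], [0, 2.65], [-2.85, 2.85]. Speed limits (rad/s): [2.79, 2.79, 3.14, 3.14, 3.14, 3.14].

### API

Orientations are given as a unit quaternion [x, y, z, w].
In Python, from rig import telemetry, viewer, hand_in gives the robot as it stands. The module is installed in compiled form; this text tells all that it offers.
- The arm moves only by the shell command python3 -m creep 'ROWS' [FORCE]. ROWS is JSON, a list of rows, each an object with "translation": the shift along the tool's x, y, z in mm, a list of three; "roll": the turn about the tool's z in degrees; "gripper": the finger opening in mm, from 0 to 87. In form: [{"translation": [tx, ty, tz], "roll": roll, "gripper": gripper}, ...]. A call has 1 to 5 rows; each row is the pose to reach, as a shift and turn from the pose commanded when the call began, along the tool's axes at that moment; what a row does not reach only later rows make up. A row lasts 1/12 s, in which the tool goes at most 41.7 mm and 7.16 degrees, less where a joint would pass 70% of its speed; a pose out of reach is approached as far as the arm can. A call with a gripper value outside its range is refused whole. The fingers move at their own pace and stop on an object; FORCE is the grip in N (left out, the last holds). Time passes only in rows, so rows that repeat a pose let the fingers close. It gives the time, the measured TCP pose, the force, the opening and the grip force at its end, in the units of the state.
- telemetry.get_obs(): the state, without advancing time (a new reading comes with each control period).
- viewer.camera(name): name is "side" or "top" or "wrist"; returns the picture (400x640x3 uint8, blue, green, red); there is no depth.
- viewer.camera_info(name): a dict with "intrinsics" (3x3 intrinsics, pixels), "rvec" (rotation vector, rad) and "tvec" (3), from world to camera coordinates, as OpenCV has them; the wrist camera has in their place "hand_eye" (4x4, takes a point from camera to tool coordinates, whose origin is the TCP and whose axes are the flange's). Camera axes: x right, y down, z forward; pixel columns grow to the right and rows downward; lengths in m; the calibration is good to about 2 mm. The wrist camera is an equidistant fisheye: a pixel r from the principal point sees the ray r / f radians off the axis. A picture is of the moment at which its call begins: read the wrist's pose just before it. camera_info takes no time and is no camera call.
- hand_in(): hands the job in; it is judged then, once.
Trained networks look in the newest picture that a camera, given by its name, has taken for a name from the list of things; names that differ only in an ending like _2 or _b are one class to them, and where a whole thing is asked for, a point or a joint stands for the part that bears it (a point fixed in the world has none). Each returns a list of dicts, best first, with "p" (0 to 1); they miss things now and then, are a little off and sometimes report something else, mostly with a low value. They report only what shows in the picture. A call takes as long as a camera call. They do not tell look-alikes from the thing itself.
- viewer.recognise(camera, thing): "bbox" ([left, top, width, height] in pixels, round what is visible of it).
The state is a dict: "time": time; "q": joint angles; "joint_velocities": joint speeds; "joint_torque": joint torques, N m; "position": TCP position; "tool_rot": TCP orientation; "ft_force": force on the tool from outside, world axes, zero at the start; "moment": the same for the moment, N m; "grip_width": finger opening in m; "grip_force": force on a finger pad.
Only numpy, scipy, OpenCV 4.12 (cv2) and the standard library are available. Lean on these libraries where they do the work, as an engineer would, in place of code of your own. Each camera call takes 0.05 s, during which the arm holds its last target. There are 200 camera calls.

## Working session

There is one attempt and no reset: what is moved stays moved. The work goes in short steps, Python scripts to look and compute and a shell command to move; the robot and the scene stay as the last step left them, time stands still between calls to the robot, and variables do not carry over. Pictures are saved under pics/ and viewed, at most 14 in all, crops included, and the job is handed in when it is done.

```bash
mkdir -p pics; ls
python3 - <<'E'
from rig import telemetry, viewer
import cv2, numpy as np
o=telemetry.get_obs(); print(o['time'],o['position'],o['tool_rot'],o['grip_width'])
for c in('top','side'):
    cv2.imwrite(f'pics/{c}0.png',viewer.camera(c)); print(c,viewer.camera_info(c))
    for t in('toolbox','turnbutton','door','door_tab','scraper_a','drill','tape_roll','screwdriver','jar'):
        print(t,[(np.round(d['bbox']).astype(int).tolist(),round(d['p'],2)) for d in viewer.recognise(c,t)])
print(viewer.camera_info('wrist'))
E
```

```text
pics
0.0 [0.24280355 0.5750754  0.21076097] [ 1.98577370e-01  9.80084593e-01 -1.02068642e-03 -4.20944605e-04] 0.08679933607572995
top {'intrinsics': array([[387.61685895,   0.        , 320.41125602],
       [  0.        , 387.61685895, 197.24589343],
       [  0.        ,   0.        ,   1.        ]]), 'rvec': array([ 2.16351917, -2.18610503,  0.10530701]), 'tvec': array([-0.03415232,  0.56197746,  1.0036757 ])}
toolbox [([235, 141, 116, 101], 0.61), ([234, 213, 100, 17], 0.41)]
turnbutton [([323, 234, 33, 6], 0.49)]
door [([235, 213, 98, 17], 0.62)]
door_tab [([236, 212, 97, 17], 0.79), ([322, 235, 27, 2], 0.41)]
scraper_a [([407, 236, 67, 22], 0.93), ([416, 170, 62, 27], 0.93), ([375, 278, 55, 45], 0.87), ([146, 188, 65, 30], 0.64), ([164, 247, 62, 35], 0.58), ([230, 140, 120, 101], 0.19)]
drill [([125, 82, 78, 74], 0.92)]
tape_roll [([236, 213, 95, 17], 0.51)]
screwdriver [([290, 115, 46, 9], 0.92), ([146, 188, 68, 30], 0.44)]
jar [([430, 139, 25, 23], 0.72)]
side {'intrinsics': array([[405.64256325,   0.        , 322.32536936],
       [  0.        , 405.64256325, 201.04807628],
 
[... 546 characters left out ...]
, 0.7), ([404, 238, 43, 37], 0.52)]
tape_roll [([403, 240, 45, 37], 0.76), ([322, 307, 39, 80], 0.67)]
screwdriver [([370, 159, 41, 46], 0.54)]
jar [([424, 275, 33, 41], 0.64)]
{'intrinsics': array([[309.70691629,   0.        , 320.18219501],
       [  0.        , 309.70691629, 202.68512435],
       [  0.        ,   0.        ,   1.        ]]), 'hand_eye': array([[ 3.99690313e-04, -9.67081998e-01, -2.54464631e-01,
         6.97236477e-02],
       [ 9.99999916e-01,  3.64570198e-04,  1.85177028e-04,
        -4.84972347e-04],
       [-8.63111494e-05, -2.54464684e-01,  9.67082063e-01,
        -1.73671758e-01],
       [ 0.00000000e+00,  0.00000000e+00,  0.00000000e+00,
         1.00000000e+00]])}
```

Run:
```python
import cv2
a=cv2.imread('pics/top0.png'); b=cv2.imread('pics/side0.png')
cv2.imwrite('pics/t1.png',cv2.resize(a[70:340,110:500],(800,554),interpolation=cv2.INTER_CUBIC))
cv2.imwrite('pics/s1.png',cv2.resize(b[80:400,190:590],(750,600),interpolation=cv2.INTER_CUBIC))
```

```text
(no output)
```

View pics/t1.png

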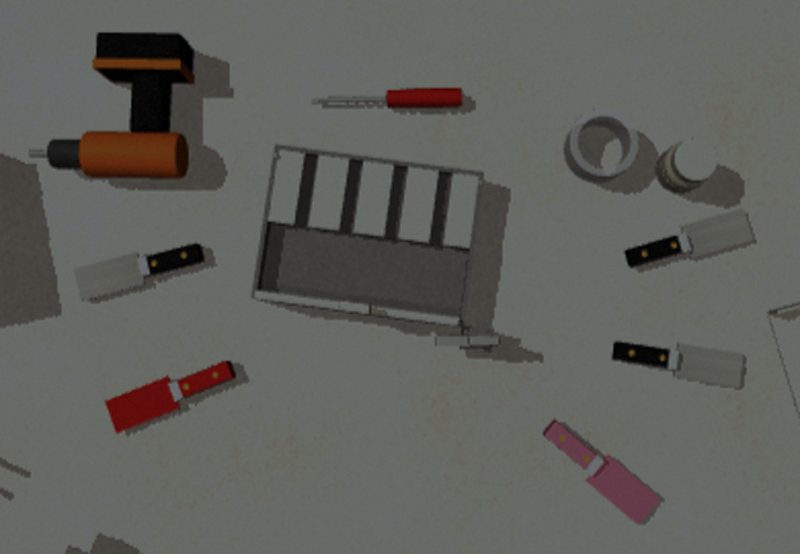

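View pics/s1.png

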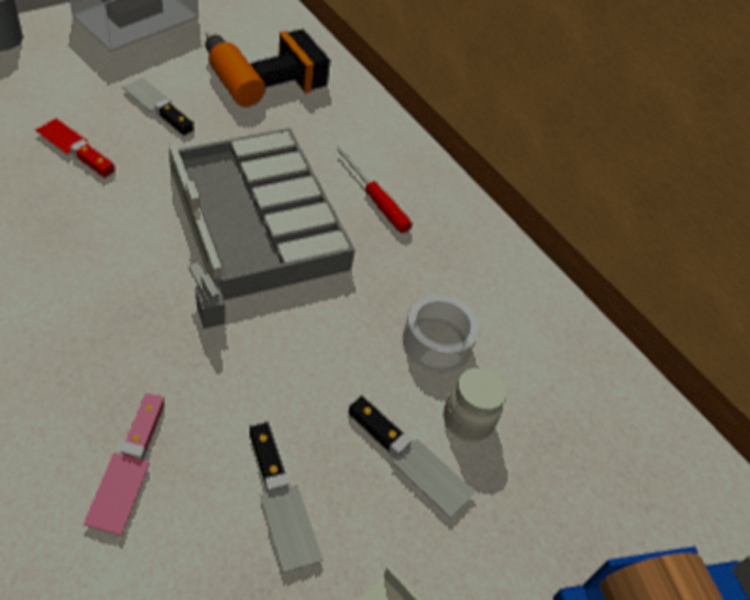

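The top crop shows five scraper-shaped things. In full-image pixels these are black handles at (446,184), (441,247) and (179,203), a red one at (195,264) and a pink one at (402,300). The three black and steel ones fit the description. The red and pink ones are the look-alikes to leave alone. The box is at about (290,190), with the turnbutton post at (343,236). This enlarged crop confirms the colours.

```bash
cat > u.py <<'E'
import cv2, numpy as np
from scipy.optimize import least_squares
from scipy.spatial.transform import Rotation as R
from rig import telemetry, viewer
def cam(name,obs=None):
    i=viewer.camera_info(name)
    if name!='wrist':
        M=np.eye(4); M[:3,:3]=R.from_rotvec(i['rvec']).as_matrix(); M[:3,3]=i['tvec']; return dict(K=i['intrinsics'],M=M,f=False)
    o=obs or telemetry.get_obs(); T=np.eye(4); T[:3,:3]=R.from_quat(o['tool_rot']).as_matrix(); T[:3,3]=o['position']
    return dict(K=i['intrinsics'],M=np.linalg.inv(T@i['hand_eye']),f=True)
def proj(c,P):
    p=np.atleast_2d(P)@c['M'][:3,:3].T+c['M'][:3,3]; K=c['K']
    if c['f']:
        r=np.hypot(p[:,0],p[:,1])+1e-12; th=np.arctan2(r,p[:,2]); d=p[:,:2]/r[:,None]*th[:,None]
    else: d=p[:,:2]/p[:,2:]
    return d*[K[0,0],K[1,1]]+K[:2,2]
def ray(c,px):
    K=c['K']; d=(np.atleast_2d(px)-K[:2,2])/[K[0,0],K[1,1]]
    if c['f']:
        th=np.linalg.norm(d,axis=1)+1e-12; v=np.c_[d/th[:,None]*np.sin(th)[:,None],np.cos(th)]
    else: v=np.c_[d,np.ones(len(d))]
    Rm=c['M'][:3,:3]; return -Rm.T@c['M'][:3,3], v@Rm
def plane(c,px,z):
    o,v=ray(c,px); return o+v*((z-o[2])/v[:,2])[:,None]
def tri(cs,pxs):
    A=np.zeros((3,3));b=np.zeros(3);rs=[]
    for c,p in zip(cs,pxs):
        o,v=ray(c,p); v=v[0]/np.linalg.norm(v[0]); Q=np.eye(3)-np.outer(v,v); A+=Q;b+=Q@o
    return np.linalg.solve(A,b)
def snap(name,fn):
    o=telemetry.get_obs(); im=viewer.camera(name); cv2.imwrite(f'pics/{fn}.png',im); return im,cam(name,o)
def box_pts(b,L):  # b=(x,y,yaw); L local points
    c,s=np.cos(b[2]),np.sin(b[2]); L=np.atleast_2d(L); return np.c_[b[0]+c*L[:,0]-s*L[:,1],b[1]+s*L[:,0]+c*L[:,1],L[:,2]]
E
cat > m0.py <<'E'
from u import *
t,s=cam('top'),cam('side'); A=cv2.imread('pics/top0.png');B=cv2.imread('pics/side0.png')
f=lambda x,y:(110+x/2.0513,70+y/2.0513); g=lambda x,y:(190+x/1.875,80+y/1.875)
for n,p,q in [('backleft',(277,147),(290,130)),('backright',(483,174),(352,240)),('fin?',(481,341),(205,285)),('doortab',(371,309),(194,190))]:
    print(n,tri([t,s],[f(*p),g(*q)]).round(4))
def black(im,bb):
    x,y,w,h=bb; r=im[y-4:y+h+4,x-4:x+w+4].astype(int); m=(r.max(2)<45).astype(np.uint8)
    k,l,st,ce=cv2.connectedComponentsWithStats(m); j=1+st[1:,4].argmax(); return ce[j]+[x-4,y-4],st[j,4]
for n,p,q in [('A',[416,170,62,27],[376,292,67,64]),('B',[407,236,67,22],[323,308,37,76]),('C',[146,188,65,30],[256,121,40,31])]:
    a,na=black(A,p);b,nb=black(B,q); print(n,'handle',a.round(1),b.round(1),na,nb,tri([t,s],[a,b]).round(4),'plane z.02',plane(t,a,.02).round(4))
E
python3 m0.py
```

```text
backleft [0.713  0.1579 0.0396]
backright [ 0.6692 -0.1065  0.0625]
fin? [ 0.457  -0.0991  0.0688]
doortab [0.4976 0.0331 0.1043]
A handle [427.8 192.2] [388.7 305.1] 224 307 [ 0.5732 -0.3308  0.0082] plane z.02 [[ 0.5727 -0.3278  0.02  ]]
B handle [422.1 242.4] [331.1 319.8] 228 263 [ 0.4387 -0.3095  0.0133] plane z.02 [[ 0.4394 -0.308   0.02  ]]
C handle [195.1 196. ] [283.6 143.7] 256 132 [0.5711 0.2996 0.0044] plane z.02 [[0.5691 0.2948 0.02  ]]
```

```bash
R='python3 -m creep'
python3 -m creep '[{"translation":[-114,-134,0],"roll":0,"gripper":60},{"translation":[-114,-134,0],"roll":0,"gripper":60},{"translation":[-114,-134,0],"roll":0,"gripper":60},{"translation":[-114,-134,0],"roll":0,"gripper":60},{"translation":[-114,-134,0],"roll":0,"gripper":60}]' 20
python3 -m creep '[{"translation":[-114,-134,0],"roll":0,"gripper":60},{"translation":[-114,-134,0],"roll":0,"gripper":60},{"translation":[-114,-134,0],"roll":0,"gripper":60},{"translation":[-114,-134,0],"roll":0,"gripper":60},{"translation":[-114,-134,0],"roll":0,"gripper":60}]'
python3 -m creep '[{"translation":[-114,-134,0],"roll":0,"gripper":60},{"translation":[-114,-134,0],"roll":0,"gripper":60},{"translation":[-114,-134,0],"roll":0,"gripper":60},{"translation":[-114,-134,0],"roll":0,"gripper":60},{"translation":[-114,-134,0],"roll":0,"gripper":60}]'
python3 -m creep '[{"translation":[0,0,0],"roll":35,"gripper":60},{"translation":[0,0,0],"roll":35,"gripper":60},{"translation":[0,0,0],"roll":35,"gripper":60},{"translation":[0,0,0],"roll":35,"gripper":60},{"translation":[0,0,0],"roll":35,"gripper":60}]'
python3 -m creep '[{"translation":[0,0,0],"roll":35,"gripper":60},{"translation":[0,0,0],"roll":35,"gripper":60},{"translation":[0,0,0],"roll":35,"gripper":60},{"translation":[0,0,0],"roll":35,"gripper":60},{"translation":[0,0,0],"roll":35,"gripper":60}]'
python3 -m creep '[{"translation":[0,0,0],"roll":6.5,"gripper":60},{"translation":[0,0,0],"roll":6.5,"gripper":60},{"translation":[0,0,0],"roll":6.5,"gripper":60}]'
python3 -c "
from u import *
im,c=snap('wrist','w1'); np.save('w1.npy',c['M']); o=telemetry.get_obs(); print(o['position'],o['tool_rot'],o['q'])
cv2.imwrite('pics/w1v.png',cv2.resize(im,(800,500)))"
```

```text
time: 1.42
position: [0.296, 0.4027, 0.2115]
tool_rot: [0.2, 0.98, -0.002, -0.0]
ft_force: [-0.9, -0.8, -0.4]
grip_width: 0.0638
grip_force: 0.0
time: 1.83
position: [0.3504, 0.2362, 0.212]
tool_rot: [0.201, 0.98, -0.001, 0.001]
ft_force: [-0.2, 0.1, -0.4]
grip_width: 0.0601
grip_force: 0.0
time: 2.25
position: [0.4054, 0.068, 0.2124]
tool_rot: [0.201, 0.98, -0.001, 0.002]
ft_force: [0.4, 0.5, -0.5]
grip_width: 0.0602
grip_force: 0.0
time: 2.67
position: [0.4021, 0.0732, 0.2119]
tool_rot: [0.487, 0.874, 0.0, -0.0]
ft_force: [0.4, -0.6, 0.4]
grip_width: 0.0599
grip_force: 0.0
time: 3.08
position: [0.4021, 0.0734, 0.2119]
tool_rot: [0.727, 0.687, 0.0, -0.0]
ft_force: [0.1, 0.5, -0.4]
grip_width: 0.0599
grip_force: 0.0
time: 3.33
position: [0.402, 0.0731, 0.2119]
tool_rot: [0.762, 0.648, 0.0, -0.0]
ft_force: [0.2, 0.0, -0.4]
grip_width: 0.0603
grip_force: 0.0
[0.40190717 0.07291627 0.21181633] [ 7.61634009e-01  6.48007416e-01  1.51105522e-04 -4.43143274e-05] [-9.59586660e-02  2.35645708e-01  1.94498470e+00  3.39991126e-04
  9.60815558e-01  6.47122569e-02]
```

View pics/w1v.png

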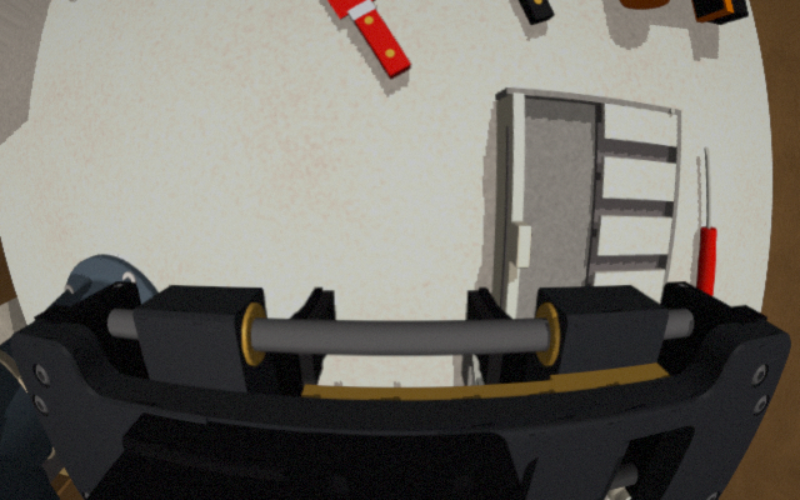

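The wrist view shows the box: left front corner at (497,93), left back corner at (680,110), door tab at (520,245). The gripper hides the lower half. I'll move over the turnbutton and take a second view.

```bash
python3 -m creep '[{"translation":[-160,78,0],"roll":0,"gripper":60},{"translation":[-160,78,0],"roll":0,"gripper":60},{"translation":[-160,78,0],"roll":0,"gripper":60},{"translation":[-160,78,0],"roll":0,"gripper":60},{"translation":[-160,78,0],"roll":0,"gripper":60}]'
python3 -m creep '[{"translation":[0,0,0],"roll":0,"gripper":60},{"translation":[0,0,0],"roll":0,"gripper":60}]'
python3 -c "
from u import *
im,c=snap('wrist','w2'); np.save('w2.npy',c['M']); o=telemetry.get_obs(); print(o['position'],o['tool_rot'])
cv2.imwrite('pics/w2v.png',cv2.resize(im[:300,150:600],(800,533),interpolation=cv2.INTER_CUBIC))"
```

```text
time: 3.8
position: [0.456, -0.1039, 0.2123]
tool_rot: [0.763, 0.646, 0.001, 0.003]
ft_force: [0.3, -0.4, 1.1]
grip_width: 0.0601
grip_force: 0.0
time: 3.97
position: [0.4521, -0.0981, 0.2114]
tool_rot: [0.763, 0.647, -0.0, -0.001]
ft_force: [-0.7, 0.2, -0.3]
grip_width: 0.0599
grip_force: 0.0
[ 0.45165978 -0.09714455  0.21139017] [ 7.62474819e-01  6.47016861e-01 -1.63272698e-04 -1.14273815e-03]
```

View pics/w2v.png

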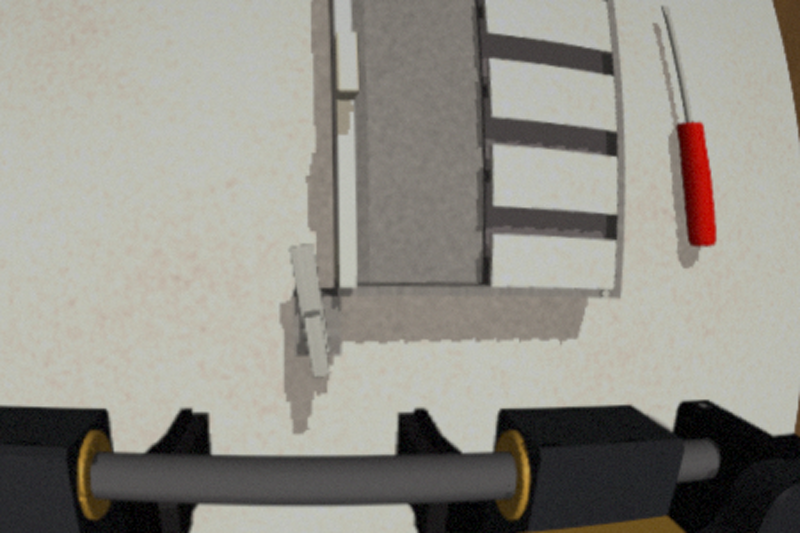

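```bash
cat > m1.py <<'E'
from u import *
w=lambda f:dict(K=viewer.camera_info('wrist')['intrinsics'],M=np.load(f),f=True)
w1,w2,t,s=w('w1.npy'),w('w2.npy'),cam('top'),cam('side')
d2=lambda x,y:(150+x/1.7778,y/1.7767); d1=lambda x,y:(x/1.25,y/1.25)
L=[(w1,d1(681,110),(.1,.136,.045)),(w2,d2(619,296),(.1,-.136,.045)),(w2,d2(356,289),(-.09,-.128,.064)),(w2,d2(340,290),(-.1,-.128,.064)),
 (w2,d2(357,93),(-.089,-.018,.088)),(t,(245,141.7),(.1,.136,.045)),(t,(345.5,154.5),(.1,-.136,.045)),(s,(344.7,149.3),(.1,.136,.045)),(s,(377.7,206.4),(.1,-.136,.045))]
r=lambda b:np.concatenate([(proj(c,box_pts(b,l))[0]-p)/(1 if c['f'] else 1.) for c,p,l in L])
f=least_squares(r,[.592,.042,-.165],loss='soft_l1'); b=f.x; print(b,np.degrees(b[2])); print(r(b).reshape(-1,2).round(1))
f=least_squares(lambda b:r(b)[:10],b); print('wrist only',f.x, r(f.x)[:10].round(1)); 
print('tri back R',tri([w2,t],[d2(619,296),(345.5,154.5)]),'tri back L',tri([w1,t],[d1(681,110),(245,141.7)]))
b=f.x; np.save('box.npy',b)
piv=box_pts(b,(-.114,-.161,.067))[0];print('pivot',piv,'fin ends from w2 z.076',plane(w2,[d2(311,314),d2(322,377)],.076),'bar tip',plane(w2,[d2(302,245)],.054))
im=cv2.imread('pics/w2.png')
for l in [(.1,-.136,.045),(-.1,-.128,.064),(-.1,.0,.064),(-.09,-.13,.024),(0,-.13,.045),(-.101,-.018,.088),(0,-.0975,.0385),(0,-.0325,.0385),(.094,-.0975,.0385),(.094,-.0325,.0385),(-.114,-.161,.076)]:
    p=proj(w2,box_pts(b,l))[0]; cv2.circle(im,tuple(int(round(v*16)) for v in p),32,(0,0,255),1,shift=4)
cv2.imwrite('pics/w2o.png',cv2.resize(im[:260,280:540],None,fx=2.3,fy=2.3,interpolation=cv2.INTER_CUBIC))
E
python3 m1.py
```

```text
[ 0.59385796  0.03900076 -0.13878223] -7.951636039286244
[[-1.4 -0.3]
 [ 0.2  0.8]
 [-0.1 -0.3]
 [-0.6 -0.6]
 [ 0.4  0.4]
 [-0.7 -0.9]
 [ 0.8 -0.6]
 [-1.4 -1.5]
 [ 1.   6.4]]
wrist only [ 0.59408105  0.03895913 -0.1391189 ] [-1.2 -0.2  0.4  0.9  0.1 -0.3 -0.4 -0.7  0.7  0.4]
tri back R [ 0.67147856 -0.10726499  0.04886683] tri back L [0.7081782  0.15793577 0.05129712]
pivot [ 0.45885649 -0.10467693  0.067     ] fin ends from w2 z.076 [[ 0.45866906 -0.0840388   0.076     ]
 [ 0.45904054 -0.12199383  0.076     ]] bar tip [[ 0.45981931 -0.04545809  0.054     ]]
```

View pics/w2o.png

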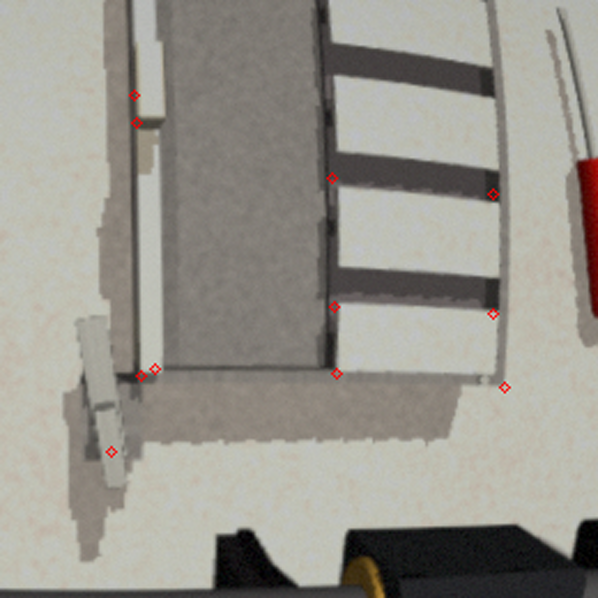

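The overlay fits to about 1 mm: box at (0.594, 0.039), yaw −8°. The fin centre measures (0.459, −0.103), against (0.459, −0.105) from the box model. The fin direction is 90.3°, so the turnbutton starts at about 0.15 rad. Next I grip the fin.

```bash
python3 -m creep '[{"translation":[-5.5,8,60],"roll":-9.7,"gripper":45},{"translation":[-5.5,8,60],"roll":-9.7,"gripper":45},{"translation":[-5.5,8,60],"roll":-9.7,"gripper":45},{"translation":[-5.5,8,60],"roll":-9.7,"gripper":45}]'
python3 -m creep '[{"translation":[0,0,25],"roll":0,"gripper":45},{"translation":[0,0,50],"roll":0,"gripper":45},{"translation":[0,0,75],"roll":0,"gripper":45},{"translation":[0,0,75],"roll":0,"gripper":45}]'
python3 -m creep '[{"translation":[0,0,0],"roll":0,"gripper":5},{"translation":[0,0,0],"roll":0,"gripper":5},{"translation":[0,0,0],"roll":0,"gripper":5},{"translation":[0,0,0],"roll":0,"gripper":5},{"translation":[0,0,0],"roll":0,"gripper":5}]' 15
python3 - <<'E'
from u import *
exec(open('m1.py').read().split("r=lambda")[0]); b=np.load('box.npy')
# gap edges vs assumed roof height
ys=np.arange(-.13,.13,.0005)
for zr in(.0385,.0415,.045):
  for n,c,f in(('w2',w2,'w2'),('w1',w1,'w1'),('top',t,'top0')):
    g=cv2.cvtColor(cv2.imread(f'pics/{f}.png'),6); 
    for x in((.02,.07) if n!='top' else (.05,)):
      p=proj(c,box_pts(b,np.c_[0*ys+x,ys,0*ys+zr])).astype(np.float32); v=cv2.remap(g,p[None,:,:],None,cv2.INTER_LINEAR)[0].astype(float)
      hi=np.percentile(v,80); k=np.diff((v<.72*hi).astype(int)); print(zr,n,x,(ys[:-1][k!=0]*1e3).astype(int))
o=telemetry.get_obs();print(o['position'],o['grip_width'],o['grip_force'],o['ft_force'])
E
```

```text
time: 4.35
position: [0.4583, -0.103, 0.1512]
tool_rot: [0.705, 0.709, -0.0, -0.002]
ft_force: [-0.8, 0.3, 0.6]
grip_width: 0.0463
grip_force: 0.0
time: 4.68
position: [0.4578, -0.1033, 0.0751]
tool_rot: [0.705, 0.709, -0.001, -0.003]
ft_force: [-0.9, 0.4, 0.5]
grip_width: 0.0452
grip_force: 0.0
time: 5.1
position: [0.4604, -0.1053, 0.078]
tool_rot: [0.705, 0.709, 0.0, 0.001]
ft_force: [-0.6, -0.1, -0.2]
grip_width: 0.0194
grip_force: 0.0
0.0385 w2 0.02 [-95 -77 -36 -17  22  41  67]
0.0385 w2 0.07 [-95 -77 -36 -18  22  40  76]
0.0385 w1 0.02 [-54 -38 -21  20  37  79  97]
0.0385 w1 0.07 [-64 -38 -21  19  37  78  96]
0.0385 top 0.05 [-128  -93  -75  -35  -16   22   41   81  100]
0.0415 w2 0.02 [-94 -77 -36 -18  21  40  66]
0.0415 w2 0.07 [-95 -77 -36 -18  21  39  75]
0.0415 w1 0.02 [-52 -37 -20  20  38  79  96]
0.0415 w1 0.07 [-63 -37 -20  20  38  78  96]
0.0415 top 0.05 [-128  -93  -75  -35  -16   22   41   81   99]
0.045 w2 0.02 [-94 -77 -36 -19  20  38  65]
0.045 w2 0.07 [-95 -77 -37 -19  20  38  73]
0.045 w1 0.02 [-51 -36 -19  21  38  78  96]
0.045 w1 0.07 [-64 -36 -19  20  38  78  96]
0.045 top 0.05 [-128  -93  -75  -35  -17   22   40   80   98]
[ 0.46036734 -0.10533959  0.0780273 ] 0.019361908318591775 0.0 [-0.62889632 -0.06463888 -0.18164218]
```

Gap centres are at −86, −27, 30 and 88 mm, so the slots are at ±29 and ±87 with the box shifted +1 mm in y. Both views agree. I'll finish closing the grip and turn.

```bash
python3 -c "
import numpy as np; b=np.load('box.npy'); b[:2]+=.001*np.array([-np.sin(b[2]),np.cos(b[2])]); np.save('box.npy',b); print(b)"
python3 -m creep '[{"translation":[0,0,0],"roll":0,"gripper":5},{"translation":[0,0,0],"roll":0,"gripper":5},{"translation":[0,0,0],"roll":0,"gripper":5},{"translation":[0,0,0],"roll":0,"gripper":5}]' 15
python3 -m creep '[{"translation":[0,0,0],"roll":-5,"gripper":5},{"translation":[0,0,0],"roll":-10,"gripper":5},{"translation":[0,0,0],"roll":-15,"gripper":5},{"translation":[0,0,0],"roll":-20,"gripper":5},{"translation":[0,0,0],"roll":-26,"gripper":5}]'
python3 -m creep '[{"translation":[0,0,0],"roll":-5,"gripper":5},{"translation":[0,0,0],"roll":-10,"gripper":5},{"translation":[0,0,0],"roll":-15,"gripper":5},{"translation":[0,0,0],"roll":-20,"gripper":5},{"translation":[0,0,0],"roll":-26,"gripper":5}]'
python3 -m creep '[{"translation":[0,0,0],"roll":-5,"gripper":5},{"translation":[0,0,0],"roll":-10,"gripper":5},{"translation":[0,0,0],"roll":-15,"gripper":5},{"translation":[0,0,0],"roll":-20,"gripper":5},{"translation":[0,0,0],"roll":-26,"gripper":5}]'
```

```text
[ 0.59421972  0.03994947 -0.1391189 ]
time: 5.43
position: [0.4596, -0.1051, 0.0768]
tool_rot: [0.705, 0.709, 0.0, -0.0]
ft_force: [0.0, 0.4, -0.1]
grip_width: 0.0059
grip_force: 0.0
time: 5.85
position: [0.4595, -0.105, 0.0766]
tool_rot: [0.526, 0.851, -0.0, -0.0]
ft_force: [-0.3, -0.3, 0.4]
grip_width: 0.0047
grip_force: 0.0
time: 6.27
position: [0.4595, -0.105, 0.0766]
tool_rot: [0.321, 0.947, 0.0, -0.0]
ft_force: [-0.4, 0.7, 0.5]
grip_width: 0.0053
grip_force: 0.0
time: 6.68
position: [0.4595, -0.105, 0.0766]
tool_rot: [0.1, 0.995, 0.0, -0.0]
ft_force: [0.5, -1.3, -0.2]
grip_width: 0.0056
grip_force: 0.0
```

The fingers closed on nothing. I'll open, rise and look.

```bash
python3 -m creep '[{"translation":[0,0,0],"roll":0,"gripper":45},{"translation":[0,0,0],"roll":0,"gripper":45},{"translation":[0,0,0],"roll":0,"gripper":45},{"translation":[0,0,0],"roll":0,"gripper":45},{"translation":[0,0,-40],"roll":0,"gripper":45}]'
python3 -m creep '[{"translation":[0,0,-90],"roll":34,"gripper":45},{"translation":[0,0,-90],"roll":34,"gripper":45},{"translation":[0,0,-90],"roll":34,"gripper":45},{"translation":[0,0,-90],"roll":34,"gripper":45},{"translation":[0,0,-90],"roll":34,"gripper":45}]'
python3 -m creep '[{"translation":[0,0,0],"roll":34,"gripper":45},{"translation":[0,0,0],"roll":34,"gripper":45},{"translation":[0,0,0],"roll":34,"gripper":45},{"translation":[0,0,0],"roll":34,"gripper":45},{"translation":[0,0,0],"roll":34,"gripper":45}]'
python3 -c "
from u import *
im,c=snap('wrist','w3'); np.save('w3.npy',c['M']); o=telemetry.get_obs(); print(o['position'],o['tool_rot'])
t=viewer.camera('top'); cv2.imwrite('pics/t3.png',t)
a=cv2.resize(im[120:270,250:450],(800,600),interpolation=cv2.INTER_CUBIC)[:,:500]; z=cv2.resize(t[190:265,300:375],(300,300),interpolation=cv2.INTER_CUBIC)
a=np.hstack([a,np.vstack([z,z*0])]); cv2.imwrite('pics/w3v.png',a)"
```

```text
time: 7.1
position: [0.4548, -0.103, 0.1101]
tool_rot: [0.103, 0.995, 0.003, -0.009]
ft_force: [-0.7, 0.2, -0.6]
grip_width: 0.0303
grip_force: 0.0
time: 7.52
position: [0.4602, -0.1053, 0.2082]
tool_rot: [0.391, 0.92, -0.0, 0.002]
ft_force: [-0.2, 0.3, 0.3]
grip_width: 0.0444
grip_force: 0.0
time: 7.93
position: [0.4593, -0.1049, 0.2067]
tool_rot: [0.643, 0.765, -0.0, -0.0]
ft_force: [-0.5, 0.6, -0.5]
grip_width: 0.0449
grip_force: 0.0
[ 0.45939907 -0.10491358  0.2067021 ] [ 6.44228998e-01  7.64832649e-01  2.68578650e-05 -1.29068703e-04]
```

View pics/w3v.png

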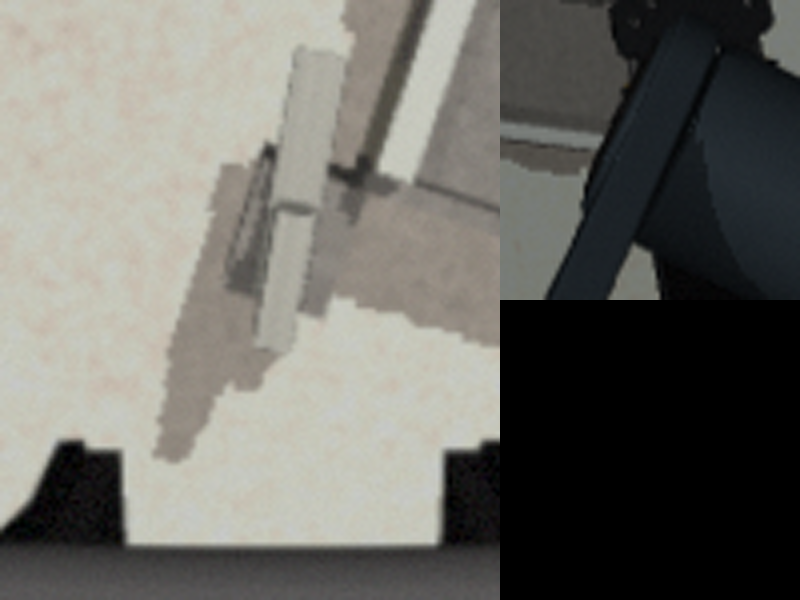

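Run:
```python
from u import *
exec(open('m1.py').read().split("r=lambda")[0]); w3=w('w3.npy'); b=np.load('box.npy')
d3=lambda x,y:(250+x/4,120+y/4)
for n,p2,p3 in(('near',(322,377),(275,351)),('far',(314,313),(296,210)),('tip',(302,245),(325,50)),('doorcorner',(356,289),(411,183))):
    print(n,tri([w2,w3],[d2(*p2),d3(*p3)]).round(4),plane(w3,[d3(*p3)],.076 if n!='tip' else .054).round(4))
T=[.4594,-.1049,.2067]; print('TCP in w3',proj(w3,T)) 
print('pivot model',box_pts(b,(-.114,-.161,.076)),((proj(w3,box_pts(b,(-.114,-.161,.076)))-[250,120])*4))
print('doorcorner model',box_pts(b,(-.09,-.128,.064)),viewer.camera_info('wrist')['hand_eye'][:3,3])
```

```text
near [ 0.4593 -0.1157  0.0967] [[ 0.4601 -0.1213  0.076 ]]
far [ 0.4602 -0.0893  0.0449] [[ 0.459  -0.0845  0.076 ]]
tip [ 0.4598 -0.0448  0.0616] [[ 0.4599 -0.0447  0.054 ]]
doorcorner [ 0.4856 -0.0727  0.0806] [[ 0.486  -0.0728  0.076 ]]
TCP in w3 [[321.15895663 240.39552252]]
pivot model [[ 0.45899516 -0.10368659  0.076     ]] [[282.58714762 284.01406423]]
doorcorner model [[ 0.48733941 -0.07433352  0.064     ]] [ 0.0691851  -0.0005107  -0.17367167]
```

```bash
python3 -m creep '[{"translation":[2,0,40],"roll":8.8,"gripper":45},{"translation":[2,0,80],"roll":8.8,"gripper":45},{"translation":[2,0,110],"roll":8.8,"gripper":45},{"translation":[2,0,130],"roll":8.8,"gripper":45},{"translation":[2,0,138],"roll":8.8,"gripper":45}]'
python3 -m creep '[{"translation":[0,0,0],"roll":0,"gripper":5},{"translation":[0,0,0],"roll":0,"gripper":5},{"translation":[0,0,0],"roll":0,"gripper":5},{"translation":[0,0,0],"roll":0,"gripper":5},{"translation":[0,0,0],"roll":0,"gripper":5}]' 20
python3 -m creep '[{"translation":[0,0,0],"roll":0,"gripper":5},{"translation":[0,0,0],"roll":0,"gripper":5},{"translation":[0,0,0],"roll":0,"gripper":5},{"translation":[0,0,0],"roll":0,"gripper":5}]' 20
```

```text
time: 8.45
position: [0.4574, -0.1023, 0.0661]
tool_rot: [0.697, 0.717, -0.001, -0.003]
ft_force: [-0.1, -0.1, -0.4]
grip_width: 0.0448
grip_force: 0.0
time: 8.87
position: [0.4601, -0.1035, 0.07]
tool_rot: [0.698, 0.716, 0.0, 0.001]
ft_force: [0.4, -0.7, -0.2]
grip_width: 0.0196
grip_force: 0.0
time: 9.2
position: [0.4593, -0.1031, 0.0689]
tool_rot: [0.698, 0.716, 0.0, 0.0]
ft_force: [-0.3, -0.5, 0.8]
grip_width: 0.0058
grip_force: 0.0
```

```bash
python3 -c "
from u import *
im,c=snap('wrist','w4'); s=viewer.camera('side'); cv2.imwrite('pics/s4.png',s)
print(proj(c,[.4593,-.1031,.0689]),proj(c,[.4593,-.1031,.05]))
a=cv2.resize(im[150:290,250:400],(400,373),interpolation=cv2.INTER_CUBIC); z=cv2.resize(s[170:270,250:350],(373,373),interpolation=cv2.INTER_CUBIC)
cv2.imwrite('pics/w4v.png',np.hstack([a,z]))"
```

```text
[[320.98956865 240.21091053]] [[320.91840105 229.6312216 ]]
```

View pics/w4v.png

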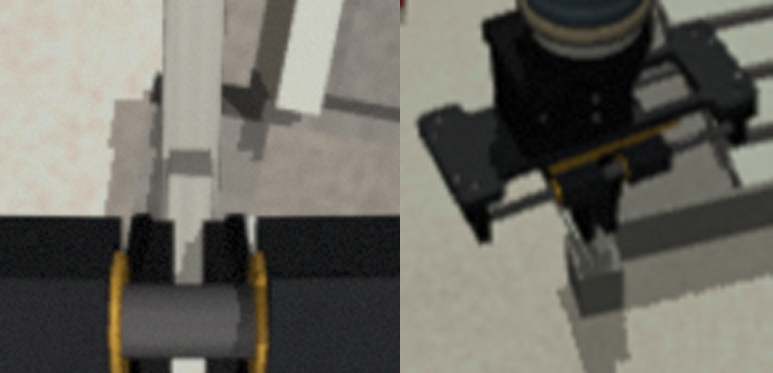

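```bash
python3 -m creep '[{"translation":[0,0,0],"roll":0,"gripper":0},{"translation":[0,0,0],"roll":0,"gripper":0},{"translation":[0,0,0],"roll":0,"gripper":0},{"translation":[0,0,0],"roll":0,"gripper":0},{"translation":[0,0,0],"roll":0,"gripper":0}]' 20
python3 - <<'E'
from u import *
o=telemetry.get_obs(); print(o['grip_width'],o['grip_force'],o['moment'])
c,s=cam('wrist'),cam('side')
P=np.array(o['position']); a=2*np.arctan2(o['tool_rot'][1],o['tool_rot'][0]); 
y=np.array([np.sin(a),-np.cos(a),0])
for dz in(0,-.019):
  for w in(-.005,.005): print(dz,w,proj(c,P+y*w+[0,0,dz]),proj(s,P+y*w+[0,0,dz]))
E
```

```text
time: 9.72
position: [0.4592, -0.1031, 0.0687]
tool_rot: [0.698, 0.716, -0.0, -0.0]
ft_force: [0.1, -0.3, 1.1]
grip_width: 0.0006
grip_force: 0.0
0.0006467666652014707 0.0 [-0.04064934  0.01580101  0.0235501 ]
0 -0.005 [[312.69829188 240.23725489]] [[299.47234443 233.59133418]]
0 0.005 [[329.30411271 240.24229796]] [[303.25623756 232.12881247]]
-0.019 -0.005 [[313.36749209 229.60992968]] [[299.67226423 238.44212811]]
-0.019 0.005 [[328.51390387 229.61550153]] [[303.40201958 236.98457908]]
```

```bash
python3 -c "
from u import *
s=viewer.camera('side'); w=viewer.camera('wrist'); cv2.imwrite('pics/s5.png',s); cv2.imwrite('pics/w5.png',w)
z=cv2.resize(s[205:265,270:330],(480,480),interpolation=cv2.INTER_CUBIC); a=cv2.resize(w[200:260,300:340],(320,480),interpolation=cv2.INTER_CUBIC)
cv2.imwrite('pics/s5v.png',np.hstack([z,a]))"
```

```text
(no output)
```

View pics/s5v.png

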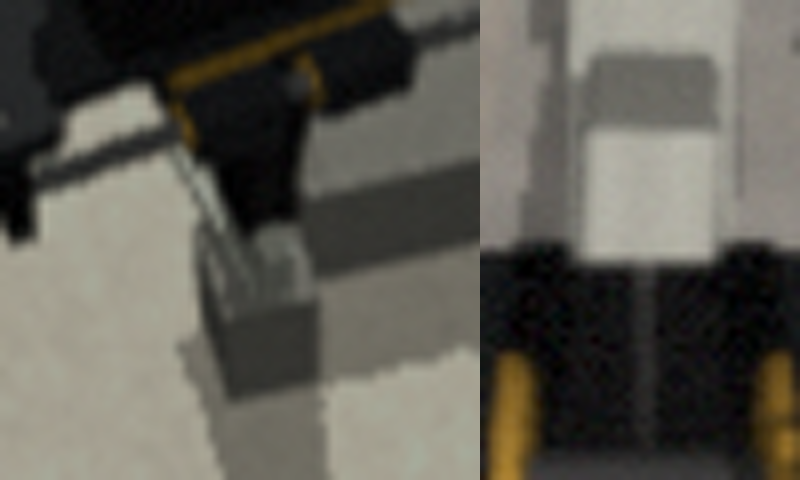

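Run:
```python
from u import *
b=np.load('box.npy'); s=cam('side'); t=cam('top'); M=s['M']; print('side cam at',-M[:3,:3].T@M[:3,3])
o=telemetry.get_obs(); P=np.array(o['position'])
def draw(im,c,pts,x0,x1,y0,y1,k):
    z=cv2.resize(im[y0:y1,x0:x1],None,fx=k,fy=k,interpolation=cv2.INTER_CUBIC)
    for p in pts:
        q=(proj(c,p)[0]-[x0,y0]+.5)*k; cv2.circle(z,tuple(int(v) for v in q),3,(0,0,255),-1)
    return z
A=cv2.imread('pics/side0.png'); B=cv2.imread('pics/s5.png')
fin=[(.4593,-.1213,.076),(.459,-.0845,.076),(.4595,-.0447,.054)]
post=[box_pts(b,(-.114+sx*.019,-.161+sy*.015,z))[0] for sx in(-1,1) for sy in(-1,1) for z in(0,.045)]
bx=[box_pts(b,(.1,-.136,.045))[0],box_pts(b,(.1,.136,.045))[0],box_pts(b,(-.09,-.128,.064))[0],box_pts(b,(-.09,.128,.064))[0]]
z1=draw(A,s,fin+post+bx,270,390,145,265,4); z2=draw(B,s,[P-[0,0,.019],P]+bx[2:],280,320,205,265,8)
cv2.imwrite('pics/o5.png',np.hstack([z1,z2]))
```

```text
side cam at [ 0.23263219 -0.66347566  0.83504724]
```

View pics/o5.png

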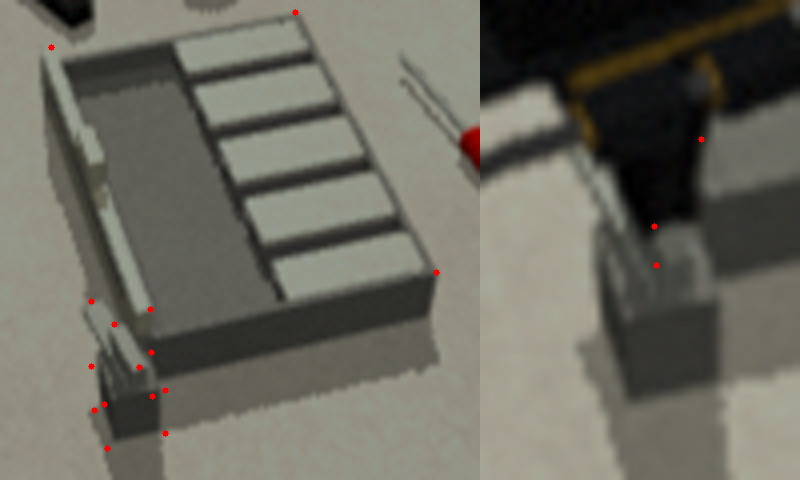

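Both the side and wrist overlays suggest the fingertips sit above the fin, at about z 0.07, not 19 mm below the TCP reading. I'll open, go lower in small guarded steps, and close again.

```bash
python3 -m creep '[{"translation":[0,0,0],"roll":0,"gripper":45},{"translation":[0,0,0],"roll":0,"gripper":45},{"translation":[0,0,0],"roll":0,"gripper":45},{"translation":[0,0,0],"roll":0,"gripper":45},{"translation":[0,0,0],"roll":0,"gripper":45}]'
python3 -m creep '[{"translation":[0,0,0],"roll":0,"gripper":45},{"translation":[0,0,0],"roll":0,"gripper":45},{"translation":[0,0,3],"roll":0,"gripper":45},{"translation":[0,0,6],"roll":0,"gripper":45},{"translation":[0,0,9],"roll":0,"gripper":45}]'
python3 -m creep '[{"translation":[0,0,0],"roll":0,"gripper":5},{"translation":[0,0,0],"roll":0,"gripper":5},{"translation":[0,0,0],"roll":0,"gripper":5},{"translation":[0,0,0],"roll":0,"gripper":5},{"translation":[0,0,0],"roll":0,"gripper":5}]' 20
python3 -m creep '[{"translation":[0,0,0],"roll":0,"gripper":5},{"translation":[0,0,0],"roll":0,"gripper":5},{"translation":[0,0,0],"roll":0,"gripper":5},{"translation":[0,0,0],"roll":0,"gripper":5}]' 20
```

```text
time: 10.23
position: [0.4592, -0.1031, 0.0688]
tool_rot: [0.698, 0.716, -0.0, -0.0]
ft_force: [-0.1, 0.1, 0.7]
grip_width: 0.0259
grip_force: 0.0
time: 10.65
position: [0.4592, -0.1031, 0.0594]
tool_rot: [0.698, 0.716, -0.0, -0.0]
ft_force: [-0.4, 0.7, 0.4]
grip_width: 0.0445
grip_force: 0.0
time: 11.07
position: [0.4593, -0.1031, 0.0598]
tool_rot: [0.698, 0.716, 0.0, 0.0]
ft_force: [0.7, 0.7, 0.4]
grip_width: 0.0189
grip_force: 0.0
time: 11.4
position: [0.4592, -0.1031, 0.0599]
tool_rot: [0.698, 0.716, 0.0, 0.0]
ft_force: [-0.0, 0.8, 0.4]
grip_width: 0.0096
grip_force: 19.9
```

The fin is gripped at 9.6 mm and 20 N. The real fingertips are therefore about 25–30 mm higher than the tool data says, which I'll account for later by feeling for contact. Now I turn it.

```bash
python3 -m creep '[{"translation":[0,0,0],"roll":-5,"gripper":5},{"translation":[0,0,0],"roll":-10,"gripper":5},{"translation":[0,0,0],"roll":-15,"gripper":5},{"translation":[0,0,0],"roll":-20,"gripper":5},{"translation":[0,0,0],"roll":-26,"gripper":5}]'
python3 -m creep '[{"translation":[0,0,0],"roll":-5,"gripper":5},{"translation":[0,0,0],"roll":-10,"gripper":5},{"translation":[0,0,0],"roll":-15,"gripper":5},{"translation":[0,0,0],"roll":-20,"gripper":5},{"translation":[0,0,0],"roll":-26,"gripper":5}]'
python3 -m creep '[{"translation":[0,0,0],"roll":-5,"gripper":5},{"translation":[0,0,0],"roll":-10,"gripper":5},{"translation":[0,0,0],"roll":-15,"gripper":5},{"translation":[0,0,0],"roll":-20,"gripper":5},{"translation":[0,0,0],"roll":-26,"gripper":5}]'
python3 -m creep '[{"translation":[0,0,0],"roll":0,"gripper":5},{"translation":[0,0,0],"roll":0,"gripper":5},{"translation":[0,0,0],"roll":0,"gripper":5}]'
```

```text
time: 11.82
position: [0.4593, -0.1031, 0.0598]
tool_rot: [0.517, 0.856, 0.0, 0.0]
ft_force: [0.7, -0.1, -0.3]
grip_width: 0.0097
grip_force: 19.9
time: 12.23
position: [0.4594, -0.103, 0.0598]
tool_rot: [0.311, 0.95, 0.0, 0.0]
ft_force: [0.5, 1.0, 0.4]
grip_width: 0.0096
grip_force: 19.9
time: 12.65
position: [0.4594, -0.1029, 0.0598]
tool_rot: [0.09, 0.996, 0.0, 0.0]
ft_force: [1.4, 1.3, 0.5]
grip_width: 0.0094
grip_force: 20.0
time: 12.9
position: [0.4594, -0.103, 0.0598]
tool_rot: [0.093, 0.996, 0.0, 0.0]
ft_force: [1.0, 1.7, 1.3]
grip_width: 0.0096
grip_force: 20.0
```

```bash
python3 -m creep '[{"translation":[0,0,0],"roll":0,"gripper":60},{"translation":[0,0,0],"roll":0,"gripper":60},{"translation":[0,0,0],"roll":0,"gripper":60},{"translation":[0,0,-40],"roll":-2.7,"gripper":75},{"translation":[0,0,-80],"roll":-2.7,"gripper":75}]'
python3 -m creep '[{"translation":[0,0,-20],"roll":0,"gripper":75},{"translation":[0,0,-20],"roll":0,"gripper":75},{"translation":[0,0,-20],"roll":0,"gripper":75}]'
python3 -m creep '[{"translation":[-19,160,0],"roll":0,"gripper":75},{"translation":[-19,160,0],"roll":0,"gripper":75},{"translation":[-19,160,0],"roll":0,"gripper":75},{"translation":[-19,160,0],"roll":0,"gripper":75},{"translation":[-19,160,0],"roll":0,"gripper":75}]'
python3 -m creep '[{"translation":[0,0,0],"roll":0,"gripper":75},{"translation":[0,0,0],"roll":0,"gripper":75},{"translation":[0,0,0],"roll":0,"gripper":75}]'
python3 - <<'E'
from u import *
im,c=snap('wrist','w6'); o=telemetry.get_obs(); print(o['position'],o['tool_rot'],np.degrees(2*np.arctan2(o['tool_rot'][1],o['tool_rot'][0])))
b=np.load('box.npy'); print('tab',box_pts(b,(-.095,0,.078)))
for l in [(-.101,-.018,.088),(-.101,.018,.088),(-.089,.018,.088)]: print(proj(c,box_pts(b,l)).round(1))
print([(d['bbox'],d['p']) for d in viewer.recognise('wrist','door_tab')])
# bar angle from top picture
t=viewer.camera('top'); cv2.imwrite('pics/t6.png',t); print([(d['bbox'],d['p']) for d in viewer.recognise('top','turnbutton')], proj(cam('top'),box_pts(b,[(-.114,-.161,.05),(-.172,-.161,.05)])))
E
```

```text
time: 13.32
position: [0.4568, -0.1022, 0.1375]
tool_rot: [0.068, 0.998, 0.002, -0.005]
ft_force: [1.2, -0.5, -0.7]
grip_width: 0.0346
grip_force: 0.0
time: 13.57
position: [0.4598, -0.1035, 0.1607]
tool_rot: [0.068, 0.998, -0.001, 0.001]
ft_force: [1.0, 0.4, 0.9]
grip_width: 0.0551
grip_force: 0.0
time: 13.98
position: [0.4994, 0.0582, 0.1581]
tool_rot: [0.066, 0.998, 0.001, -0.001]
ft_force: [-0.7, -0.2, -0.4]
grip_width: 0.0741
grip_force: 0.0
time: 14.23
position: [0.4989, 0.0518, 0.1589]
tool_rot: [0.069, 0.998, -0.0, -0.001]
ft_force: [0.3, -0.6, -0.5]
grip_width: 0.075
grip_force: 0.0
[0.49912363 0.05157168 0.15910852] [ 6.91107387e-02  9.97608631e-01 -1.09983651e-04 -8.44774825e-04] 172.07417191999366
tab [[0.50013756 0.05312317 0.078     ]]
[[300.5 203.5]]
[[344.4 203.6]]
[[344.1 217.6]]
[([191.6, 181.4, 263.4, 34.2], 0.73), ([143.8, 125.9, 315.3, 191.2], 0.56)]
[([339.2, 232.4, 10.5, 27.4], 0.62)] [[345.61257443 235.83696886]
 [342.84253927 258.42813188]]
```

The turnbutton now points straight out (top bbox 339–350 × 232–260). Next I grip the tab and pull.

```bash
python3 -m creep '[{"translation":[-1,2,35],"roll":0,"gripper":75},{"translation":[-1,2,65],"roll":0,"gripper":75},{"translation":[-1,2,85],"roll":0,"gripper":75},{"translation":[-1,2,95],"roll":0,"gripper":75},{"translation":[-1,2,95],"roll":0,"gripper":75}]'
python3 -m creep '[{"translation":[0,0,0],"roll":0,"gripper":25},{"translation":[0,0,0],"roll":0,"gripper":25},{"translation":[0,0,0],"roll":0,"gripper":25},{"translation":[0,0,0],"roll":0,"gripper":25},{"translation":[0,0,0],"roll":0,"gripper":25}]' 25
python3 -m creep '[{"translation":[0,0,0],"roll":0,"gripper":25},{"translation":[0,0,0],"roll":0,"gripper":25},{"translation":[0,0,0],"roll":0,"gripper":25}]' 25
```

```text
time: 14.85
position: [0.4996, 0.0542, 0.0629]
tool_rot: [0.069, 0.998, 0.0, -0.002]
ft_force: [0.2, -0.1, -0.7]
grip_width: 0.0753
grip_force: 0.0
time: 15.27
position: [0.5017, 0.0547, 0.0657]
tool_rot: [0.068, 0.998, -0.0, 0.001]
ft_force: [-0.6, -0.1, 0.3]
grip_width: 0.0495
grip_force: 0.0
time: 15.52
position: [0.5011, 0.0538, 0.0652]
tool_rot: [0.067, 0.998, -0.001, 0.0]
ft_force: [-2.0, -4.4, 3.7]
grip_width: 0.036
grip_force: 25.0
```

```bash
python3 -m creep '[{"translation":[6.5,0,0.3],"roll":0,"gripper":25},{"translation":[13,0,1],"roll":0,"gripper":25},{"translation":[19,0,2.5],"roll":0,"gripper":25},{"translation":[25,0,4.5],"roll":0,"gripper":25},{"translation":[31,0,7],"roll":0,"gripper":25}]'
python3 -m creep '[{"translation":[6,0,3],"roll":0,"gripper":25},{"translation":[11.5,0,6.5],"roll":0,"gripper":25},{"translation":[17,0,10],"roll":0,"gripper":25},{"translation":[22,0,14.5],"roll":0,"gripper":25},{"translation":[26,0,19],"roll":0,"gripper":25}]'
python3 -m creep '[{"translation":[4,0,5],"roll":0,"gripper":25},{"translation":[7,0,11],"roll":0,"gripper":25},{"translation":[7,0,11],"roll":0,"gripper":25}]'
python3 - <<'E'
from u import *
o=telemetry.get_obs(); print(o['position'],o['grip_width'],o['grip_force'])
im,c=snap('top','t7'); print([(d['bbox'],d['p']) for d in viewer.recognise('top','door')])
E
```

```text
time: 15.93
position: [0.4721, 0.058, 0.06]
tool_rot: [0.068, 0.998, -0.001, 0.003]
ft_force: [-2.4, -3.7, 16.4]
grip_width: 0.0357
grip_force: 25.0
time: 16.35
position: [0.442, 0.0624, 0.0393]
tool_rot: [0.068, 0.998, -0.0, -0.002]
ft_force: [-3.8, -4.3, 8.5]
grip_width: 0.0357
grip_force: 25.0
time: 16.6
position: [0.4331, 0.0637, 0.0272]
tool_rot: [0.068, 0.998, 0.0, -0.004]
ft_force: [-6.2, -3.6, 5.3]
grip_width: 0.0355
grip_force: 25.0
[0.43314444 0.06373397 0.02722293] 0.03549467807380409 24.999738335609436
[([235.6, 216.4, 97.4, 34.1], 0.76), ([143.0, 171.0, 63.3, 22.5], 0.43)]
```

```bash
python3 -m creep '[{"translation":[0,0,0],"roll":0,"gripper":75},{"translation":[0,0,0],"roll":0,"gripper":75},{"translation":[0,0,0],"roll":0,"gripper":75},{"translation":[0,0,0],"roll":0,"gripper":75},{"translation":[0,0,0],"roll":0,"gripper":75}]'
python3 -m creep '[{"translation":[0,0,-40],"roll":0,"gripper":75},{"translation":[0,0,-80],"roll":0,"gripper":75},{"translation":[0,0,-120],"roll":0,"gripper":75},{"translation":[0,0,-160],"roll":0,"gripper":75},{"translation":[0,0,-180],"roll":0,"gripper":75}]'
python3 - <<'E'
from u import *
o=telemetry.get_obs(); print(o['position'],o['q'])
A,t=snap('top','t8'); B,s=snap('side','s8'); W,c=snap('wrist','w8'); np.save('w8.npy',c['M'])
for n in('top','side','wrist'):
    print(n,[(np.round(d['bbox']).astype(int).tolist(),round(d['p'],2)) for d in viewer.recognise(n,'scraper_a')]) ; print(n,'door',[(np.round(d['bbox']).astype(int).tolist(),round(d['p'],2)) for d in viewer.recognise(n,'door')][:2])
b=np.load('box.npy'); print('flat door model corners top', proj(t,box_pts(b,[(-.164,-.128,.014),(-.164,.128,.014),(-.1,-.128,.014)])).round())
E
```

```text
time: 17.12
position: [0.4368, 0.0638, 0.0277]
tool_rot: [0.068, 0.998, 0.0, -0.001]
ft_force: [-2.1, 2.5, 0.4]
grip_width: 0.0615
grip_force: 1.5
time: 17.53
position: [0.4409, 0.063, 0.2123]
tool_rot: [0.068, 0.998, -0.0, 0.005]
ft_force: [0.6, -0.5, -0.5]
grip_width: 0.0749
grip_force: 0.0
[0.44088715 0.06303822 0.21230333] [-1.09677176e-01  2.81795689e-01  1.87034719e+00 -3.12964986e-04
  9.79548402e-01 -1.54451390e+00]
top [([416, 170, 65, 28], 0.91), ([162, 256, 30, 24], 0.83), ([407, 239, 64, 22], 0.75), ([144, 172, 66, 21], 0.71), ([375, 276, 56, 48], 0.61)]
top door [([234, 218, 100, 32], 0.83)]
side [([376, 293, 66, 62], 0.89), ([211, 148, 44, 27], 0.8), ([320, 306, 40, 80], 0.71), ([240, 291, 36, 74], 0.61)]
side door [([255, 151, 126, 104], 0.56)]
wrist [([437, 88, 103, 74], 0.96), ([60, 78, 74, 71], 0.65), ([38, 196, 68, 30], 0.59), ([172, 153, 258, 165], 0.37)]
wrist door [([218, 156, 204, 66], 0.86), ([175, 173, 17, 53], 0.28)]
flat door model corners top [[330. 253.]
 [235. 240.]
 [333. 229.]]
```

The door is down flat: the top bbox runs to row 250, and the model says 240–253. The left scraper was knocked to about (177,182). I'll remeasure the three scrapers and estimate where the real fingertips are from picture w5.

```bash
cat > sc.py <<'E'
from u import *
def handle(im,c,bb,z=.02,thr=50,pad=5):
    x,y,w,h=bb; x0,y0=max(x-pad,0),max(y-pad,0); r=im[y0:y+h+pad,x0:x+w+pad].astype(int)
    m=((r.max(2)<thr)&(r.max(2)-r.min(2)<25)).astype(np.uint8); m=cv2.morphologyEx(m,cv2.MORPH_CLOSE,np.ones((3,3)))
    k,l,st,ce=cv2.connectedComponentsWithStats(m); j=1+st[1:,4].argmax(); yy,xx=np.nonzero(l==j)
    P=plane(c,np.c_[xx+x0,yy+y0],z)[:,:2]; (cx,cy),(a,b),an=cv2.minAreaRect((P*1e3).astype(np.float32))
    an=np.radians(an if a>b else an+90)
    bbc=plane(c,[[x+w/2,y+h/2]],.012)[0,:2]-[cx/1e3,cy/1e3]
    if bbc@[np.cos(an),np.sin(an)]<0: an+=np.pi
    return np.array([cx/1e3,cy/1e3]),np.degrees((an+np.pi)%(2*np.pi)-np.pi),sorted((a,b))
E
python3 - <<'E'
from sc import *
A,B=cv2.imread('pics/t8.png'),cv2.imread('pics/s8.png'); W=cv2.imread('pics/w8.png'); t,s=cam('top'),cam('side'); wc=dict(K=viewer.camera_info('wrist')['intrinsics'],M=np.load('w8.npy'),f=True)
for n,p,q in [('A',[416,170,65,28],[376,293,66,62]),('B',[407,239,64,22],[320,306,40,80]),('C',[144,172,66,21],None)]:
    print(n,'top',handle(A,t,p)); 
    if q: print(n,'side',handle(B,s,q))
he=viewer.camera_info('wrist')['hand_eye']; c=dict(K=viewer.camera_info('wrist')['intrinsics'],M=np.linalg.inv(he),f=True)
for x in(0,.0095):
    for z in(-.03,-.01,0,.01,.019): print(x,z,proj(c,[x,0,z]).round(1))
E
```

```text
A top (array([ 0.57309241, -0.3280925 ]), np.float64(-74.69816398620607), [23.893861770629883, 71.07022857666016])
A side (array([ 0.56865552, -0.33573993]), np.float64(-74.45663833618161), [29.134035110473633, 67.12262725830078])
B top (array([ 0.43940012, -0.30743555]), np.float64(-100.0301818847656), [23.87604522705078, 71.61286926269531])
B side (array([ 0.43656378, -0.31161108]), np.float64(-99.58316802978518), [24.12334442138672, 62.65083694458008])
C top (array([0.61717651, 0.30570383]), np.float64(95.83409452438354), [27.018484115600586, 73.91185760498047])
0 -0.03 [[320.8 263.1]]
0 -0.01 [[320.8 247.9]]
0 0 [[320.7 241.4]]
0 0.01 [[320.7 235.5]]
0 0.019 [[320.7 230.7]]
0.0095 -0.03 [[320.9 246.1]]
0.0095 -0.01 [[320.8 232.4]]
0.0095 0 [[320.7 226.6]]
0.0095 0.01 [[320.7 221.3]]
0.0095 0.019 [[320.7 217. ]]
```

The pixel row of the fingertips (231) and the fin contact both put the real tips about 8 mm above the reported TCP. I'm heading to scraper B with the camera on its blade side.

```bash
python3 -m creep '[{"translation":[-25,-186,0],"roll":35,"gripper":60},{"translation":[-25,-186,0],"roll":35,"gripper":60},{"translation":[-25,-186,0],"roll":35,"gripper":60},{"translation":[-25,-186,0],"roll":35,"gripper":60},{"translation":[-25,-186,0],"roll":35,"gripper":60}]'
python3 -m creep '[{"translation":[0,0,0],"roll":35,"gripper":60},{"translation":[0,0,0],"roll":35,"gripper":60},{"translation":[0,0,0],"roll":35,"gripper":60},{"translation":[0,0,0],"roll":35,"gripper":60},{"translation":[0,0,0],"roll":35,"gripper":60}]'
python3 -m creep '[{"translation":[0,0,0],"roll":35,"gripper":60},{"translation":[0,0,0],"roll":35,"gripper":60},{"translation":[0,0,0],"roll":35,"gripper":60},{"translation":[0,0,0],"roll":35,"gripper":60},{"translation":[0,0,0],"roll":35,"gripper":60}]'
python3 -m creep '[{"translation":[0,0,0],"roll":35,"gripper":60},{"translation":[0,0,0],"roll":35,"gripper":60},{"translation":[0,0,0],"roll":35,"gripper":60},{"translation":[0,0,0],"roll":35,"gripper":60},{"translation":[0,0,0],"roll":35,"gripper":60}]'
python3 -m creep '[{"translation":[0,0,0],"roll":35,"gripper":60},{"translation":[0,0,0],"roll":35,"gripper":60},{"translation":[0,0,0],"roll":35,"gripper":60},{"translation":[0,0,0],"roll":35,"gripper":60},{"translation":[0,0,0],"roll":35,"gripper":60}]'
cat >> sc.py <<'E'
def to(P,deg):  # print shift in tool axes and roll from now to world xyz P, tool-x heading deg
    o=telemetry.get_obs(); p=o['position']; a=2*np.arctan2(o['tool_rot'][1],o['tool_rot'][0]); d=np.array(P)-p
    r=-(deg-np.degrees(a)); r=(r+180)%360-180
    print('now',np.round(p,4),'al',round(np.degrees(a)%360,1),'q6',round(o['q'][5],2),'| shift',np.round([d[0]*np.cos(a)+d[1]*np.sin(a),d[0]*np.sin(a)-d[1]*np.cos(a),-d[2]],4)*1e3,'roll',round(r,1))
E
python3 -c "
from sc import *
to((.4385,-.3123,.15),-100)"
```

```text
time: 18.4
position: [0.4375, -0.1284, 0.207]
tool_rot: [0.369, 0.93, -0.001, 0.0]
ft_force: [0.4, -1.2, -0.6]
grip_width: 0.0606
grip_force: 0.0
time: 18.82
position: [0.4366, -0.1242, 0.2066]
tool_rot: [0.631, 0.776, -0.0, -0.001]
ft_force: [0.7, -0.7, 0.2]
grip_width: 0.0598
grip_force: 0.0
time: 19.23
position: [0.4367, -0.1241, 0.2066]
tool_rot: [0.835, 0.551, -0.001, -0.001]
ft_force: [0.3, -0.7, 0.0]
grip_width: 0.0598
grip_force: 0.0
time: 19.65
position: [0.4367, -0.1241, 0.2066]
tool_rot: [0.962, 0.274, -0.001, -0.001]
ft_force: [0.4, -0.4, 0.4]
grip_width: 0.0598
grip_force: 0.0
time: 20.07
position: [0.4367, -0.1241, 0.2066]
tool_rot: [1.0, -0.027, -0.001, -0.001]
ft_force: [-0.0, 0.1, 0.7]
grip_width: 0.0601
grip_force: 0.0
now [ 0.4367 -0.1241  0.2066] al 356.8 q6 1.1 | shift [ 12.2 187.9  56.6] roll 96.8
```

```bash
python3 -m creep '[{"translation":[12,188,0],"roll":0,"gripper":60},{"translation":[12,188,0],"roll":0,"gripper":60},{"translation":[12,188,0],"roll":0,"gripper":60},{"translation":[12,188,0],"roll":0,"gripper":60},{"translation":[12,188,0],"roll":0,"gripper":60}]'
python3 -m creep '[{"translation":[0,0,0],"roll":35,"gripper":60},{"translation":[0,0,0],"roll":35,"gripper":60},{"translation":[0,0,0],"roll":35,"gripper":60},{"translation":[0,0,0],"roll":35,"gripper":60},{"translation":[0,0,0],"roll":35,"gripper":60}]'
python3 -m creep '[{"translation":[0,0,0],"roll":35,"gripper":60},{"translation":[0,0,0],"roll":35,"gripper":60},{"translation":[0,0,0],"roll":35,"gripper":60},{"translation":[0,0,0],"roll":35,"gripper":60},{"translation":[0,0,0],"roll":35,"gripper":60}]'
python3 -m creep '[{"translation":[0,0,0],"roll":27,"gripper":60},{"translation":[0,0,0],"roll":27,"gripper":60},{"translation":[0,0,0],"roll":27,"gripper":60},{"translation":[0,0,0],"roll":27,"gripper":60},{"translation":[0,0,0],"roll":27,"gripper":60}]'
python3 - <<'E'
from sc import *
W,c=snap('wrist','w9'); np.save('w9.npy',c['M']); to((.4385,-.3123,.05),-100)
for d in viewer.recognise('wrist','scraper_b'):
    print(np.round(d['bbox']).astype(int).tolist(),round(d['p'],2))
h=np.array([np.cos(np.radians(-100)),np.sin(np.radians(-100))]); print('expect tip px',proj(c,[*(np.array([.4385,-.3123])+.126*h),.0115]),'rear',proj(c,[*(np.array([.4385,-.3123])-.04*h),.02]))
cv2.imwrite('pics/w9v.png',W[0:330,120:560])
E
```

```text
time: 20.48
position: [0.4401, -0.3176, 0.2067]
tool_rot: [1.0, -0.026, 0.0, 0.001]
ft_force: [0.9, -0.1, -0.8]
grip_width: 0.0599
grip_force: 0.0
time: 20.9
position: [0.4394, -0.3124, 0.2063]
tool_rot: [0.945, -0.327, -0.001, -0.001]
ft_force: [-0.0, 0.2, 0.0]
grip_width: 0.0596
grip_force: 0.0
time: 21.32
position: [0.4395, -0.3123, 0.2063]
tool_rot: [0.803, -0.596, -0.001, -0.0]
ft_force: [-0.0, -0.5, -1.1]
grip_width: 0.0601
grip_force: 0.0
time: 21.73
position: [0.4395, -0.3123, 0.2064]
tool_rot: [-0.643, 0.765, 0.001, -0.0]
ft_force: [0.6, -0.4, 0.5]
grip_width: 0.06
grip_force: 0.0
now [ 0.4396 -0.3123  0.2066] al 260.3 q6 2.49 | shift [  0.2   1.1 156.6] roll 0.3
[302, 72, 38, 139] 0.84
[406, 145, 76, 113] 0.66
expect tip px [[320.42335244  75.54635997]] rear [[320.14004121 214.11096091]]
```

View pics/w9v.png

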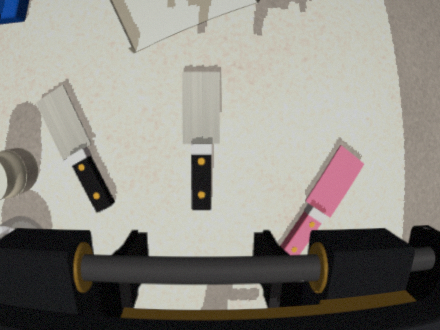

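B's blade is straight ahead at rows 66–210 in the crop and aligned with the tool. Pink is clear to the right at (330,190). I descend gently, reading the force.

```bash
python3 -m creep '[{"translation":[3,1,40],"roll":0.3,"gripper":50},{"translation":[3,1,80],"roll":0.3,"gripper":50},{"translation":[3,1,120],"roll":0.3,"gripper":50},{"translation":[3,1,150],"roll":0.3,"gripper":50},{"translation":[3,1,180],"roll":0.3,"gripper":50}]'
python3 -m creep '[{"translation":[0,0,3],"roll":0,"gripper":50},{"translation":[0,0,6],"roll":0,"gripper":50},{"translation":[0,0,10],"roll":0,"gripper":50},{"translation":[0,0,13],"roll":0,"gripper":50},{"translation":[0,0,13],"roll":0,"gripper":50}]'
python3 -m creep '[{"translation":[0,0,3],"roll":0,"gripper":50},{"translation":[0,0,6],"roll":0,"gripper":50},{"translation":[0,0,8],"roll":0,"gripper":50},{"translation":[0,0,8],"roll":0,"gripper":50}]'
python3 -m creep '[{"translation":[0,0,2],"roll":0,"gripper":50},{"translation":[0,0,2],"roll":0,"gripper":50}]'
```

```text
time: 22.25
position: [0.4379, -0.3149, 0.0256]
tool_rot: [-0.643, 0.766, 0.001, -0.0]
ft_force: [0.4, -0.0, 0.1]
grip_width: 0.0501
grip_force: 0.0
time: 22.67
position: [0.4392, -0.3162, 0.0159]
tool_rot: [-0.642, 0.766, -0.001, 0.0]
ft_force: [0.1, 0.5, -1.0]
grip_width: 0.0501
grip_force: 0.0
time: 23.0
position: [0.4383, -0.3154, 0.0067]
tool_rot: [-0.642, 0.767, 0.0, -0.0]
ft_force: [-1.1, -0.2, -0.0]
grip_width: 0.05
grip_force: 0.0
time: 23.17
position: [0.4383, -0.3153, 0.0046]
tool_rot: [-0.642, 0.767, 0.0, -0.0]
ft_force: [-0.6, 0.7, 0.2]
grip_width: 0.0504
grip_force: 0.0
```

```bash
python3 -m creep '[{"translation":[0,0,2],"roll":0,"gripper":50},{"translation":[0,0,4],"roll":0,"gripper":50},{"translation":[0,0,6],"roll":0,"gripper":50},{"translation":[0,0,6],"roll":0,"gripper":50}]'
python3 -m creep '[{"translation":[0,0,0],"roll":0,"gripper":15},{"translation":[0,0,0],"roll":0,"gripper":15},{"translation":[0,0,0],"roll":0,"gripper":15},{"translation":[0,0,0],"roll":0,"gripper":15},{"translation":[0,0,0],"roll":0,"gripper":15}]' 35
python3 -m creep '[{"translation":[0,0,0],"roll":0,"gripper":15},{"translation":[0,0,0],"roll":0,"gripper":15}]' 35
```

```text
time: 23.5
position: [0.4382, -0.3152, -0.0017]
tool_rot: [-0.642, 0.767, 0.0, -0.0]
ft_force: [0.1, 0.2, -0.3]
grip_width: 0.0502
grip_force: 0.0
time: 23.92
position: [0.4384, -0.3154, -0.0012]
tool_rot: [-0.642, 0.767, -0.0, -0.0]
ft_force: [-0.5, -0.9, 0.1]
grip_width: 0.0245
grip_force: 0.4
time: 24.08
position: [0.4384, -0.3154, -0.0012]
tool_rot: [-0.642, 0.767, 0.0, -0.0]
ft_force: [-0.3, 0.5, 0.6]
grip_width: 0.0236
grip_force: 35.0
```

Gripped at 23.6 mm and 35 N, with the scraper on the bench at a reported z of −0.001. So the bay floor corresponds to a reported z of 0.023. Lift and turn.

```bash
python3 -m creep '[{"translation":[0,0,-20],"roll":0,"gripper":15},{"translation":[0,0,-50],"roll":0,"gripper":15},{"translation":[0,0,-85],"roll":0,"gripper":15},{"translation":[0,0,-120],"roll":0,"gripper":15},{"translation":[0,0,-130],"roll":0,"gripper":15}]'
python3 -m creep '[{"translation":[0,0,0],"roll":-32,"gripper":15},{"translation":[0,0,0],"roll":-32,"gripper":15},{"translation":[0,0,0],"roll":-32,"gripper":15},{"translation":[0,0,0],"roll":-32,"gripper":15},{"translation":[0,0,0],"roll":-32,"gripper":15}]'
python3 -m creep '[{"translation":[0,0,0],"roll":-32,"gripper":15},{"translation":[0,0,0],"roll":-32,"gripper":15},{"translation":[0,0,0],"roll":-32,"gripper":15},{"translation":[0,0,0],"roll":-32,"gripper":15},{"translation":[0,0,0],"roll":-32,"gripper":15}]'
python3 -m creep '[{"translation":[0,0,0],"roll":-28,"gripper":15},{"translation":[0,0,0],"roll":-28,"gripper":15},{"translation":[0,0,0],"roll":-28,"gripper":15},{"translation":[0,0,0],"roll":-28,"gripper":15},{"translation":[0,0,0],"roll":-28,"gripper":15}]'
python3 - <<'E'
from sc import *
b=np.load('box.npy'); p=box_pts(b,(-.145,-.029,.06))[0]; print(p); to(p,-7.97)
E
```

```text
time: 24.5
position: [0.4405, -0.3174, 0.1333]
tool_rot: [-0.642, 0.767, -0.004, 0.0]
ft_force: [0.2, -0.5, -0.9]
grip_width: 0.0234
grip_force: 35.0
time: 24.92
position: [0.4379, -0.3148, 0.128]
tool_rot: [0.83, -0.558, -0.001, -0.0]
ft_force: [-0.2, -0.1, -1.6]
grip_width: 0.0235
grip_force: 35.0
time: 25.33
position: [0.4378, -0.3148, 0.1278]
tool_rot: [0.952, -0.307, -0.001, -0.0]
ft_force: [-0.0, 0.7, -1.9]
grip_width: 0.0233
grip_force: 35.0
time: 25.75
position: [0.4379, -0.3148, 0.1279]
tool_rot: [0.998, -0.07, -0.001, -0.001]
ft_force: [-0.4, 0.3, -1.4]
grip_width: 0.0237
grip_force: 35.0
[0.44659918 0.03133688 0.06      ]
now [ 0.4379 -0.3148  0.1279] al 352.0 q6 0.88 | shift [ -39.5 -344.    67.9] roll -0.0
```

```bash
python3 -m creep '[{"translation":[-20,-172,0],"roll":0,"gripper":15},{"translation":[-20,-172,0],"roll":0,"gripper":15},{"translation":[-20,-172,0],"roll":0,"gripper":15},{"translation":[-20,-172,0],"roll":0,"gripper":15},{"translation":[-20,-172,0],"roll":0,"gripper":15}]'
python3 -m creep '[{"translation":[-20,-172,0],"roll":0,"gripper":15},{"translation":[-20,-172,0],"roll":0,"gripper":15},{"translation":[-20,-172,0],"roll":0,"gripper":15},{"translation":[-20,-172,0],"roll":0,"gripper":15},{"translation":[-20,-172,0],"roll":0,"gripper":15}]'
python3 -m creep '[{"translation":[0,0,40],"roll":0,"gripper":15},{"translation":[0,0,68],"roll":0,"gripper":15},{"translation":[0,0,68],"roll":0,"gripper":15},{"translation":[0,0,68],"roll":0,"gripper":15}]'
python3 - <<'E'
from sc import *
b=np.load('box.npy'); W,c=snap('wrist','w10'); np.save('w10.npy',c['M']); o=telemetry.get_obs(); print(o['grip_width'],o['grip_force'],o['position'])
p=box_pts(b,(-.145,-.029,.025))[0]; to(p,-7.97)
a=W[0:260,190:450].copy()
for l in[(0,-.054,.0385),(0,-.004,.0385),(0,-.038,.045),(0,-.02,.045),(.094,-.038,.045),(.094,-.02,.045),(.1,-.136,.045),(0,.029,.045)]:
    q=proj(c,box_pts(b,l))[0]-[190,0]; cv2.circle(a,tuple(int(round(v*16)) for v in q),16,(0,0,255),-1,shift=4)
cv2.imwrite('pics/w10v.png',cv2.resize(a,(600,600),interpolation=cv2.INTER_CUBIC))
E
```

```text
time: 26.17
position: [0.4393, -0.1352, 0.1279]
tool_rot: [0.998, -0.07, -0.003, -0.003]
ft_force: [-0.6, 0.5, -1.8]
grip_width: 0.0233
grip_force: 35.0
time: 26.58
position: [0.4454, 0.0361, 0.1284]
tool_rot: [0.998, -0.069, -0.001, -0.001]
ft_force: [0.8, -0.4, -1.9]
grip_width: 0.024
grip_force: 35.0
time: 26.92
position: [0.4461, 0.0307, 0.0597]
tool_rot: [0.997, -0.071, -0.002, -0.0]
ft_force: [0.5, 0.1, -1.5]
grip_width: 0.0236
grip_force: 35.0
0.02333321354503332 34.99971628189087 [0.44737844 0.03035871 0.06079414]
now [0.4474 0.0304 0.0608] al 351.8 q6 1.53 | shift [-0.9 -0.9 35.8] roll -0.2
```

View pics/w10v.png

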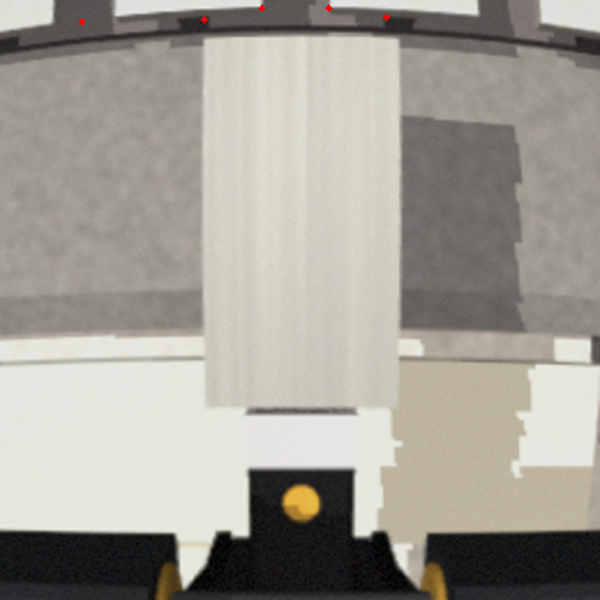

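The blade is straight and centred within about 1–2 mm of slot 1: blade centre at column 302 in the crop, slot centre at 295. I'll correct left by 1.2 mm, lower and slide in.

```bash
python3 -m creep '[{"translation":[-1,-1.2,20],"roll":-0.2,"gripper":15},{"translation":[-1,-1.2,30],"roll":-0.2,"gripper":15},{"translation":[-1,-1.2,35.5],"roll":-0.2,"gripper":15},{"translation":[-1,-1.2,35.5],"roll":-0.2,"gripper":15},{"translation":[-1,-1.2,35.5],"roll":-0.2,"gripper":15}]'
python3 -m creep '[{"translation":[8,0,0],"roll":0,"gripper":15},{"translation":[16,0,0],"roll":0,"gripper":15},{"translation":[24,0,0],"roll":0,"gripper":15},{"translation":[32,0,0],"roll":0,"gripper":15},{"translation":[32,0,0],"roll":0,"gripper":15}]'
python3 -c "
from sc import *
b=np.load('box.npy');o=telemetry.get_obs(); print(o['grip_width'],o['grip_force'],o['ft_force']); to(box_pts(b,(-.040,-.029,.025))[0],-7.97)"
```

```text
time: 27.38
position: [0.4475, 0.0316, 0.0263]
tool_rot: [0.998, -0.069, 0.001, 0.0]
ft_force: [-0.7, 0.3, -1.5]
grip_width: 0.0238
grip_force: 35.0
time: 27.8
position: [0.4827, 0.0269, 0.0258]
tool_rot: [0.998, -0.069, 0.003, 0.0]
ft_force: [1.6, 0.7, -1.3]
grip_width: 0.0235
grip_force: 35.0
0.023504182848320725 34.99950170516968 [ 1.61297123  0.6536805  -1.34226569]
now [0.4827 0.0269 0.0258] al 352.1 q6 1.53 | shift [68.7  0.6  0.8] roll 0.0
```

```bash
python3 -m creep '[{"translation":[12,0,0],"roll":0,"gripper":15},{"translation":[24,0,0],"roll":0,"gripper":15},{"translation":[36,0,0],"roll":0,"gripper":15},{"translation":[48,0,0],"roll":0,"gripper":15},{"translation":[56,0,0],"roll":0,"gripper":15}]'
python3 -m creep '[{"translation":[4,0,0],"roll":0,"gripper":15},{"translation":[8,0,0],"roll":0,"gripper":15},{"translation":[10,0,0],"roll":0,"gripper":15},{"translation":[10,0,0],"roll":0,"gripper":15}]'
python3 -c "
from sc import *
b=np.load('box.npy');o=telemetry.get_obs(); print(o['grip_width'],o['grip_force'],o['ft_force']); to(box_pts(b,(-.040,-.029,.025))[0],-7.97)"
```

```text
time: 28.22
position: [0.5359, 0.0196, 0.0255]
tool_rot: [0.998, -0.069, 0.001, 0.0]
ft_force: [0.4, 0.2, -1.7]
grip_width: 0.0234
grip_force: 35.0
time: 28.55
position: [0.5436, 0.0186, 0.0252]
tool_rot: [0.998, -0.069, -0.0, -0.0]
ft_force: [-0.6, 0.5, -1.0]
grip_width: 0.0233
grip_force: 35.0
0.023276064394291758 34.999560713768005 [-0.55417884  0.52888281 -1.0391711 ]
now [0.5436 0.0186 0.0252] al 352.1 q6 1.54 | shift [7.2 0.9 0.2] roll 0.1
```

```bash
python3 -m creep '[{"translation":[2,0,0],"roll":0,"gripper":15},{"translation":[4,0,0],"roll":0,"gripper":15},{"translation":[5,0,0],"roll":0,"gripper":15},{"translation":[5,0,0],"roll":0,"gripper":15}]'
python3 -m creep '[{"translation":[1.5,0,0],"roll":0,"gripper":15},{"translation":[3,0,0],"roll":0,"gripper":15},{"translation":[3,0,0],"roll":0,"gripper":15}]'
python3 -m creep '[{"translation":[1,0,0],"roll":0,"gripper":15},{"translation":[2,0,0],"roll":0,"gripper":15},{"translation":[2,0,0],"roll":0,"gripper":15}]'
```

```text
time: 28.88
position: [0.5488, 0.0179, 0.0253]
tool_rot: [0.998, -0.069, 0.0, 0.0]
ft_force: [-0.0, -0.6, -2.0]
grip_width: 0.0235
grip_force: 35.0
time: 29.13
position: [0.55, 0.0178, 0.0251]
tool_rot: [0.998, -0.069, -0.002, -0.0]
ft_force: [-2.6, 0.7, -0.5]
grip_width: 0.0237
grip_force: 35.0
time: 29.38
position: [0.55, 0.0179, 0.0248]
tool_rot: [0.998, -0.069, -0.004, -0.0]
ft_force: [-5.4, 0.8, 2.2]
grip_width: 0.0235
grip_force: 35.0
```

It's home: the position stopped at x 0.550 and the force is rising. I release, rise, and go for A.

```bash
python3 -m creep '[{"translation":[-1.5,0,1],"roll":0,"gripper":15},{"translation":[-1.5,0,1.5],"roll":0,"gripper":40},{"translation":[-1.5,0,1.5],"roll":0,"gripper":40},{"translation":[-1.5,0,1.5],"roll":0,"gripper":40},{"translation":[-1.5,0,1.5],"roll":0,"gripper":40}]'
python3 -m creep '[{"translation":[0,0,-20],"roll":0,"gripper":40},{"translation":[0,0,-60],"roll":0,"gripper":40},{"translation":[0,0,-100],"roll":0,"gripper":40},{"translation":[0,0,-140],"roll":0,"gripper":50},{"translation":[0,0,-160],"roll":0,"gripper":50}]'
python3 -c "
from sc import *
A,t=snap('top','t11')
print([(np.round(d['bbox']).astype(int).tolist(),round(d['p'],2)) for d in viewer.recognise('top','scraper_a')])
for n,p in(('A',[416,170,65,28]),('C',[144,172,66,21])): print(n,handle(A,t,p))
h=np.radians(-74.7); to((.5731+.006*np.cos(h),-.3281+.006*np.sin(h),.2),-74.7)"
```

```text
time: 29.8
position: [0.5536, 0.0171, 0.0241]
tool_rot: [0.998, -0.069, 0.001, 0.0]
ft_force: [-1.1, 0.7, 0.3]
grip_width: 0.0382
grip_force: 0.0
time: 30.22
position: [0.5552, 0.017, 0.1889]
tool_rot: [0.998, -0.069, 0.005, 0.0]
ft_force: [1.2, 0.3, 0.4]
grip_width: 0.0463
grip_force: 0.0
[([142, 172, 65, 22], 0.98), ([376, 277, 53, 45], 0.83), ([413, 170, 66, 28], 0.82), ([162, 253, 45, 29], 0.62), ([291, 205, 11, 11], 0.42)]
A (array([ 0.57308246, -0.32809442]), np.float64(-74.66133308410647), [23.890823364257812, 71.06621551513672])
C (array([0.61759912, 0.30523355]), np.float64(95.49847030639648), [26.313257217407227, 72.8407974243164])
now [0.556  0.0168 0.1888] al 352.1 q6 1.54 | shift [ 66.7 344.8 -11.2] roll 66.8
```

```bash
python3 -c "
from sc import *
t=cam('top'); A=cv2.imread('pics/t11.png')
O=np.array([.5752,-.3358]); h=np.radians(-74.7); X=np.array([np.cos(h),np.sin(h)]); Y=np.array([np.sin(h),-np.cos(h)])
for n,px,z in(('jar top c',(444,148.5),.075),('jar bbox c',(442.5,150.5),.04),('tape',(402.5,141),.048)):
    p=plane(t,[px],z)[0,:2]; print(n,p.round(3),'tool x,y rel',((p-O)@X).round(3),((p-O)@Y).round(3))
o=telemetry.get_obs(); p0=np.array(o['position'])
to((*O,.18),-74.7)"
```

```text
jar top c [ 0.679 -0.358] tool x,y rel 0.049 -0.095
jar bbox c [ 0.682 -0.365] tool x,y rel 0.057 -0.095
tape [ 0.706 -0.258] tool x,y rel -0.04 -0.147
now [0.556  0.0168 0.1888] al 352.1 q6 1.54 | shift [ 67.4 346.7   8.8] roll 66.8
```

The jar would come under the gripper body at a centred grasp (centre 53 mm ahead and 95 mm to the side). I'll grip A 26 mm further back on the handle to stay clear of it.

```bash
python3 -m creep '[{"translation":[28.5,161.5,0],"roll":0,"gripper":50},{"translation":[28.5,161.5,0],"roll":0,"gripper":50},{"translation":[28.5,161.5,0],"roll":0,"gripper":50},{"translation":[28.5,161.5,0],"roll":0,"gripper":50},{"translation":[28.5,161.5,0],"roll":0,"gripper":50}]'
python3 -m creep '[{"translation":[28.5,161.5,0],"roll":0,"gripper":50},{"translation":[28.5,161.5,0],"roll":0,"gripper":50},{"translation":[28.5,161.5,0],"roll":0,"gripper":50},{"translation":[28.5,161.5,0],"roll":0,"gripper":50},{"translation":[28.5,161.5,0],"roll":0,"gripper":50}]'
python3 -m creep '[{"translation":[0,0,0],"roll":34,"gripper":50},{"translation":[0,0,0],"roll":34,"gripper":50},{"translation":[0,0,0],"roll":34,"gripper":50},{"translation":[0,0,0],"roll":34,"gripper":50},{"translation":[0,0,0],"roll":34,"gripper":50}]'
python3 -m creep '[{"translation":[0,0,0],"roll":33,"gripper":50},{"translation":[0,0,0],"roll":33,"gripper":50},{"translation":[0,0,0],"roll":33,"gripper":50},{"translation":[0,0,0],"roll":33,"gripper":50},{"translation":[0,0,0],"roll":33,"gripper":50}]'
python3 - <<'E'
from sc import *
W,c=snap('wrist','w12'); to((.5683,-.3107,.02),-74.7)
print([(np.round(d['bbox']).astype(int).tolist(),round(d['p'],2)) for d in viewer.recognise('wrist','scraper_a')])
print([(np.round(d['bbox']).astype(int).tolist(),round(d['p'],2)) for d in viewer.recognise('wrist','jar')])
O=np.array([.5752,-.3358]); h=np.radians(-74.7); X=np.array([np.cos(h),np.sin(h)])
print('expect tip',proj(c,[*(O+.126*X),.0115]),'rear',proj(c,[*(O-.04*X),.02]))
m=(W.max(2)<50).astype(np.uint8)[60:225,270:370]; k,l,st,ce=cv2.connectedComponentsWithStats(m)
for j in range(1,k):
    if st[j,4]>300:
        yy,xx=np.nonzero(l==j); P=plane(c,np.c_[xx+270,yy+60],.02)[:,:2]*1e3; r=cv2.minAreaRect(P.astype(np.float32)); print(r,st[j])
E
```

```text
time: 30.73
position: [0.5592, -0.1541, 0.1828]
tool_rot: [0.997, -0.072, 0.001, 0.002]
ft_force: [1.3, 0.5, -0.4]
grip_width: 0.0497
grip_force: 0.0
time: 31.15
position: [0.5645, -0.3185, 0.1825]
tool_rot: [0.997, -0.072, 0.001, 0.003]
ft_force: [0.3, 0.9, -0.1]
grip_width: 0.0501
grip_force: 0.0
time: 31.57
position: [0.5636, -0.3094, 0.1821]
tool_rot: [0.933, -0.36, -0.001, -0.0]
ft_force: [0.1, 0.4, 0.6]
grip_width: 0.0502
grip_force: 0.0
time: 31.98
position: [0.5637, -0.3093, 0.1822]
tool_rot: [0.792, -0.61, -0.001, -0.0]
ft_force: [-1.2, 0.1, 0.3]
grip_width: 0.0499
grip_force: 0.0
now [ 0.5636 -0.3093  0.1822] al 284.7 q6 2.21 | shift [  2.6  -4.1 162.2] roll -0.6
[([293, 45, 45, 152], 0.67)]
[([189, 72, 70, 64], 0.68)]
expect tip [[314.44272072  47.56104205]] rear [[315.82095948 195.84395191]]
((572.372802734375, -332.3468933105469), (21.63506317138672, 65.33033752441406), 15.029644966125488) [  37   74   21   60 1028]
```

```bash
python3 -m creep '[{"translation":[2.5,-4,40],"roll":-0.3,"gripper":50},{"translation":[2.5,-4,80],"roll":-0.3,"gripper":50},{"translation":[2.5,-4,120],"roll":-0.3,"gripper":50},{"translation":[2.5,-4,150],"roll":-0.3,"gripper":50},{"translation":[2.5,-4,162],"roll":-0.3,"gripper":50}]'
python3 -m creep '[{"translation":[0,0,6],"roll":0,"gripper":50},{"translation":[0,0,12],"roll":0,"gripper":50},{"translation":[0,0,17],"roll":0,"gripper":50},{"translation":[0,0,21],"roll":0,"gripper":50},{"translation":[0,0,21],"roll":0,"gripper":50}]'
python3 -m creep '[{"translation":[0,0,0],"roll":0,"gripper":15},{"translation":[0,0,0],"roll":0,"gripper":15},{"translation":[0,0,0],"roll":0,"gripper":15},{"translation":[0,0,0],"roll":0,"gripper":15},{"translation":[0,0,0],"roll":0,"gripper":15}]' 45
python3 -m creep '[{"translation":[0,0,0],"roll":0,"gripper":15},{"translation":[0,0,0],"roll":0,"gripper":15}]' 45
```

```text
time: 32.55
position: [0.5654, -0.3089, 0.0163]
tool_rot: [0.796, -0.605, -0.005, -0.0]
ft_force: [-0.6, 0.7, -0.7]
grip_width: 0.0501
grip_force: 0.0
time: 32.97
position: [0.5691, -0.3121, 0.0015]
tool_rot: [0.796, -0.606, 0.001, 0.0]
ft_force: [0.1, -0.2, 0.5]
grip_width: 0.05
grip_force: 0.0
time: 33.38
position: [0.5686, -0.3117, 0.0011]
tool_rot: [0.795, -0.606, 0.0, 0.0]
ft_force: [-1.8, -0.2, 0.9]
grip_width: 0.0246
grip_force: 0.5
time: 33.55
position: [0.5685, -0.3118, 0.0011]
tool_rot: [0.795, -0.606, 0.0, 0.0]
ft_force: [-0.8, 0.4, 2.5]
grip_width: 0.0236
grip_force: 44.9
```

```bash
python3 -m creep '[{"translation":[0,0,-20],"roll":0,"gripper":15},{"translation":[0,0,-50],"roll":0,"gripper":15},{"translation":[0,0,-85],"roll":0,"gripper":15},{"translation":[0,0,-120],"roll":0,"gripper":15},{"translation":[0,0,-130],"roll":0,"gripper":15}]'
python3 -m creep '[{"translation":[0,0,0],"roll":-33.3,"gripper":15},{"translation":[0,0,0],"roll":-33.3,"gripper":15},{"translation":[0,0,0],"roll":-33.3,"gripper":15},{"translation":[0,0,0],"roll":-33.3,"gripper":15},{"translation":[0,0,0],"roll":-33.3,"gripper":15}]'
python3 -m creep '[{"translation":[0,0,0],"roll":-33.3,"gripper":15},{"translation":[0,0,0],"roll":-33.3,"gripper":15},{"translation":[0,0,0],"roll":-33.3,"gripper":15},{"translation":[0,0,0],"roll":-33.3,"gripper":15},{"translation":[0,0,0],"roll":-33.3,"gripper":15}]'
python3 - <<'E'
from sc import *
b=np.load('box.npy'); p=box_pts(b,(-.171,.029,.13))[0]; print(p); to(p,-7.97)
E
```

```text
time: 33.97
position: [0.5713, -0.3136, 0.1361]
tool_rot: [0.795, -0.606, 0.005, 0.0]
ft_force: [0.6, -0.3, -0.2]
grip_width: 0.0233
grip_force: 45.0
time: 34.38
position: [0.5679, -0.3111, 0.1295]
tool_rot: [0.937, -0.35, -0.001, -0.0]
ft_force: [-0.8, 0.7, -1.8]
grip_width: 0.0235
grip_force: 45.0
time: 34.8
position: [0.5679, -0.3111, 0.1293]
tool_rot: [0.998, -0.067, -0.001, -0.001]
ft_force: [0.2, 0.3, -2.1]
grip_width: 0.0233
grip_force: 45.0
[0.42889327 0.09238196 0.13      ]
now [ 0.5679 -0.3111  0.1293] al 352.3 q6 1.03 | shift [-191.7 -381.3   -0.7] roll 0.3
```

```bash
python3 -m creep '[{"translation":[-64,-127,0],"roll":0.3,"gripper":15},{"translation":[-64,-127,0],"roll":0.3,"gripper":15},{"translation":[-64,-127,0],"roll":0.3,"gripper":15},{"translation":[-64,-127,0],"roll":0.3,"gripper":15},{"translation":[-64,-127,0],"roll":0.3,"gripper":15}]'
python3 -m creep '[{"translation":[-64,-127,0],"roll":0,"gripper":15},{"translation":[-64,-127,0],"roll":0,"gripper":15},{"translation":[-64,-127,0],"roll":0,"gripper":15},{"translation":[-64,-127,0],"roll":0,"gripper":15},{"translation":[-64,-127,0],"roll":0,"gripper":15}]'
python3 -m creep '[{"translation":[-64,-127,0],"roll":0,"gripper":15},{"translation":[-64,-127,0],"roll":0,"gripper":15},{"translation":[-64,-127,0],"roll":0,"gripper":15},{"translation":[-64,-127,0],"roll":0,"gripper":15},{"translation":[-64,-127,0],"roll":0,"gripper":15}]'
python3 -m creep '[{"translation":[0,0,35],"roll":0,"gripper":15},{"translation":[0,0,67],"roll":0,"gripper":15},{"translation":[0,0,67],"roll":0,"gripper":15},{"translation":[0,0,67],"roll":0,"gripper":15}]'
cat > al.py <<'E'
from sc import *
import sys
# predicted slot mouth vs seen blade; args: name, slot y, tcp-origin offset, target z
n,sy,off,z=sys.argv[1],float(sys.argv[2]),float(sys.argv[3]),float(sys.argv[4])
b=np.load('box.npy'); W,c=snap('wrist',n); o=telemetry.get_obs(); print(o['grip_width'],o['grip_force'],o['position'])
to(box_pts(b,(-.146-off,sy,z))[0],-7.97)
zb=o['position'][2]+.010  # blade height
print('blade z',zb); g=cv2.cvtColor(W,6).astype(float); T=np.array(o['position']); a=2*np.arctan2(o['tool_rot'][1],o['tool_rot'][0]); X=np.array([np.cos(a),np.sin(a),0]);Y=np.array([np.sin(a),-np.cos(a),0])
v=np.arange(-.04,.0401,.0005)
for u in(.055,.075,.095,.115):
    P=T+np.outer(v,Y)+X*(u+off); P[:,2]=zb; p=proj(c,P).astype(np.float32); s=cv2.remap(g.astype(np.float32),p[None],None,1)[0]; s=np.convolve(s,np.ones(3)/3,'same')
    d=np.abs(np.gradient(s)); i=[np.argmax(np.where((v>-.03)&(v<-.014),d,0)),np.argmax(np.where((v<.03)&(v>.014),d,0))]; print('u',u,'edges mm',v[i]*1e3,'mid',1e3*v[i].mean())
E
python3 al.py w13 .029 .025 .027
```

```text
time: 35.22
position: [0.5189, -0.1714, 0.1293]
tool_rot: [0.997, -0.071, -0.004, -0.002]
ft_force: [-0.6, 0.0, -1.2]
grip_width: 0.0231
grip_force: 45.0
time: 35.63
position: [0.4749, -0.0386, 0.13]
tool_rot: [0.997, -0.071, -0.002, -0.001]
ft_force: [-0.9, -0.6, -0.5]
grip_width: 0.0229
grip_force: 45.0
time: 36.05
position: [0.4318, 0.0949, 0.1304]
tool_rot: [0.998, -0.071, -0.001, -0.0]
ft_force: [0.1, 0.5, -0.8]
grip_width: 0.0238
grip_force: 45.0
time: 36.38
position: [0.433, 0.0916, 0.0623]
tool_rot: [0.997, -0.073, -0.002, 0.0]
ft_force: [0.1, -0.3, -0.7]
grip_width: 0.0233
grip_force: 45.0
0.02349962062577222 44.950668811798096 [0.43409853 0.09170537 0.06367772]
now [0.4341 0.0917 0.0637] al 351.6 q6 1.67 | shift [-5.2  0.1 36.7] roll -0.4
blade z 0.07367771764128386
u 0.055 edges mm [-20.5  23.5] mid 1.500000000000036
u 0.075 edges mm [-20.5  23.5] mid 1.500000000000036
u 0.095 edges mm [-20.  24.] mid 2.0000000000000364
u 0.115 edges mm [-40. -40.] mid -40.0
```

```bash
python3 -m creep '[{"translation":[-4,-0.8,20],"roll":-0.4,"gripper":15},{"translation":[-4,-0.8,30],"roll":-0.4,"gripper":15},{"translation":[-4,-0.8,36],"roll":-0.4,"gripper":15},{"translation":[-4,-0.8,36],"roll":-0.4,"gripper":15},{"translation":[-4,-0.8,36],"roll":-0.4,"gripper":15}]'
python3 al.py w14 .029 .025 .027
```

```text
time: 36.85
position: [0.4305, 0.0938, 0.0289]
tool_rot: [0.998, -0.069, 0.001, -0.0]
ft_force: [0.2, 0.9, -1.8]
grip_width: 0.0234
grip_force: 45.0
0.023259017321098967 44.950597286224365 [0.43046041 0.09388435 0.02895461]
now [0.4305 0.0939 0.029 ] al 352.1 q6 1.67 | shift [-1.3  1.7  2. ] roll 0.0
blade z 0.03895461167737433
u 0.055 edges mm [-21.   23.5] mid 1.2500000000000357
u 0.075 edges mm [-20.5  23.5] mid 1.500000000000036
u 0.095 edges mm [-20.5  24. ] mid 1.7500000000000362
u 0.115 edges mm [-40. -40.] mid -40.0
```

```bash
python3 -m creep '[{"translation":[6,0,1.5],"roll":0,"gripper":15},{"translation":[12,0,1.5],"roll":0,"gripper":15},{"translation":[18,0,1.5],"roll":0,"gripper":15},{"translation":[26,0,1.5],"roll":0,"gripper":15},{"translation":[34,0,1.5],"roll":0,"gripper":15}]'
python3 -m creep '[{"translation":[0,0,0],"roll":0,"gripper":15},{"translation":[0,0,0],"roll":0,"gripper":15}]'
python3 -c "
from sc import *
b=np.load('box.npy');o=telemetry.get_obs(); print(o['grip_width'],o['grip_force'],o['ft_force']); to(box_pts(b,(-.065,.029,.026))[0],-7.97)"
```

```text
time: 37.32
position: [0.464, 0.0894, 0.0264]
tool_rot: [0.998, -0.069, 0.0, -0.0]
ft_force: [-0.0, 0.1, -1.6]
grip_width: 0.0232
grip_force: 45.0
time: 37.48
position: [0.4636, 0.0894, 0.0262]
tool_rot: [0.998, -0.069, 0.0, -0.0]
ft_force: [-0.6, 0.1, -1.4]
grip_width: 0.0233
grip_force: 45.0
0.023275893291988505 44.95064377784729 [-0.59386815  0.13726511 -1.41732159]
now [0.4636 0.0894 0.0262] al 352.1 q6 1.66 | shift [71.2  1.9  0.2] roll 0.1
```

```bash
python3 -m creep '[{"translation":[10,0,0],"roll":0,"gripper":15},{"translation":[20,0,0],"roll":0,"gripper":15},{"translation":[32,0,0],"roll":0,"gripper":15},{"translation":[44,0,0],"roll":0,"gripper":15},{"translation":[54,0,0],"roll":0,"gripper":15}]'
python3 -m creep '[{"translation":[4,0,0],"roll":0,"gripper":15},{"translation":[8,0,0],"roll":0,"gripper":15},{"translation":[12,0,0],"roll":0,"gripper":15},{"translation":[12,0,0],"roll":0,"gripper":15}]'
python3 -m creep '[{"translation":[1.5,0,0],"roll":0,"gripper":15},{"translation":[3,0,0],"roll":0,"gripper":15},{"translation":[3,0,0],"roll":0,"gripper":15}]'
python3 -c "
from sc import *
b=np.load('box.npy');o=telemetry.get_obs(); print(o['grip_width'],o['grip_force'],o['ft_force']); to(box_pts(b,(-.065,.029,.026))[0],-7.97)"
```

```text
time: 37.9
position: [0.5183, 0.0818, 0.0263]
tool_rot: [0.998, -0.069, 0.001, 0.0]
ft_force: [0.5, -0.6, -2.2]
grip_width: 0.0232
grip_force: 45.0
time: 38.23
position: [0.5287, 0.0803, 0.0262]
tool_rot: [0.998, -0.069, 0.0, 0.0]
ft_force: [-0.2, 0.0, -0.9]
grip_width: 0.0232
grip_force: 45.0
time: 38.48
position: [0.531, 0.08, 0.0263]
tool_rot: [0.998, -0.069, -0.0, 0.0]
ft_force: [-0.5, 0.8, -1.1]
grip_width: 0.0232
grip_force: 45.0
0.023229175147475314 44.9506151676178 [-0.47903043  0.77506548 -1.10952456]
now [0.531  0.08   0.0263] al 352.1 q6 1.65 | shift [3.1 1.9 0.3] roll 0.1
```

```bash
python3 -m creep '[{"translation":[1.5,0,0],"roll":0,"gripper":15},{"translation":[3,0,0],"roll":0,"gripper":15},{"translation":[3,0,0],"roll":0,"gripper":15}]'
python3 -m creep '[{"translation":[1,0,0],"roll":0,"gripper":15},{"translation":[2,0,0],"roll":0,"gripper":15},{"translation":[2,0,0],"roll":0,"gripper":15}]'
python3 -m creep '[{"translation":[1,0,0],"roll":0,"gripper":15},{"translation":[2,0,0],"roll":0,"gripper":15},{"translation":[2,0,0],"roll":0,"gripper":15}]'
```

```text
time: 38.73
position: [0.5337, 0.0797, 0.0262]
tool_rot: [0.998, -0.069, -0.0, -0.0]
ft_force: [-0.6, 0.0, -0.6]
grip_width: 0.0235
grip_force: 44.9
time: 38.98
position: [0.5337, 0.0796, 0.0259]
tool_rot: [0.998, -0.069, -0.002, 0.0]
ft_force: [-4.3, -0.0, 1.5]
grip_width: 0.0233
grip_force: 44.9
time: 39.23
position: [0.5336, 0.0796, 0.0257]
tool_rot: [0.998, -0.069, -0.004, -0.0]
ft_force: [-7.1, 2.0, 2.1]
grip_width: 0.0236
grip_force: 44.9
```

Home: it stopped at x 0.534 with the force rising. Release, rise, remeasure C.

```bash
python3 -m creep '[{"translation":[-4,0,0.5],"roll":0,"gripper":15},{"translation":[-4,0,0.5],"roll":0,"gripper":40},{"translation":[-4,0,0.5],"roll":0,"gripper":40},{"translation":[-4,0,0.5],"roll":0,"gripper":40},{"translation":[-4,0,0.5],"roll":0,"gripper":40}]'
python3 -m creep '[{"translation":[0,0,-20],"roll":0,"gripper":40},{"translation":[0,0,-60],"roll":0,"gripper":40},{"translation":[0,0,-100],"roll":0,"gripper":40},{"translation":[0,0,-140],"roll":0,"gripper":50},{"translation":[0,0,-160],"roll":0,"gripper":50}]'
python3 - <<'E'
from sc import *
A,t=snap('top','t15'); B,s=snap('side','s15')
print([(np.round(d['bbox']).astype(int).tolist(),round(d['p'],2)) for d in viewer.recognise('top','scraper_a')])
p,h,sz=handle(A,t,[142,172,65,22]); print(p,h,sz); r=np.radians(h); O=p+.007*np.array([np.cos(r),np.sin(r)]); print(O); to((*O,.18),h)
X=np.array([np.cos(r),np.sin(r)]);Y=np.array([np.sin(r),-np.cos(r)])
for px in((150,106),(165,146),(185,146),(201,146),(125,145)): q=plane(t,[px],.06)[0,:2]-O; print('drill px',px,(q@X).round(3),(q@Y).round(3))
E
```

```text
time: 39.65
position: [0.5356, 0.0794, 0.0261]
tool_rot: [0.998, -0.069, 0.001, 0.0]
ft_force: [-0.2, 0.4, -0.7]
grip_width: 0.0381
grip_force: 0.0
time: 40.07
position: [0.5371, 0.0795, 0.1908]
tool_rot: [0.998, -0.069, 0.005, -0.0]
ft_force: [1.2, -0.1, 0.0]
grip_width: 0.0463
grip_force: 0.0
[([142, 174, 44, 21], 0.83), ([235, 145, 116, 115], 0.75), ([211, 246, 13, 5], 0.62), ([375, 276, 59, 45], 0.6), ([276, 151, 12, 22], 0.48), ([237, 218, 94, 35], 0.47), ([297, 156, 12, 24], 0.44)]
[0.60510919 0.29724701] 90.9103826880455 [85.29389190673828, 88.54383087158203]
[0.60499797 0.30424613]
now [0.536  0.0795 0.1881] al 352.1 q6 1.65 | shift [  37.4 -232.1    8.1] roll -98.8
drill px (150, 106) 0.098 0.2
drill px (165, 146) 0.057 0.092
drill px (185, 146) 0.005 0.091
drill px (201, 146) -0.036 0.09
drill px (125, 145) 0.161 0.098
```

Run:
```python
from sc import *
B=cv2.imread('pics/s15.png'); s=cam('side'); A=cv2.imread('pics/t15.png'); t=cam('top')
P=np.array([.5365,.0795,.189]); a=np.radians(352); Y=np.array([np.sin(a),-np.cos(a),0]); X=np.array([np.cos(a),np.sin(a),0])
q0=proj(s,P)[0]; x0,y0=int(q0[0])-60,int(q0[1])-75
z=cv2.resize(B[y0:y0+120,x0:x0+120],(480,480),interpolation=cv2.INTER_CUBIC)
for dz,col in((-.019,(0,0,255)),(.008,(0,255,0)),(.051,(255,0,0)),(.078,(0,255,255))):
    for k in(([-.095,.095] if dz>.04 else [-.03,.03])):
        q=(proj(s,P+Y*k+[0,0,dz]-X*(.0375 if dz>.04 else 0))[0]-[x0,y0]+.5)*4; cv2.circle(z,tuple(int(v) for v in q),4,col,-1)
y=cv2.resize(A[75:235,115:215],(300,480),interpolation=cv2.INTER_CUBIC)
O=np.array([.6168,.3132]); 
for q in [(*O,.02),(O[0]+.095,O[1],.055),(O[0]+.095,O[1]-.0375,.055),(O[0]+.095,O[1]+.0375,.055)]:
    r=(proj(t,q)[0]-[115,75]+.5)*3; cv2.circle(y,tuple(int(v) for v in r),3,(0,0,255),-1)
cv2.imwrite('pics/s15v.png',np.hstack([z,y]))
```

```text
(no output)
```

View pics/s15v.png

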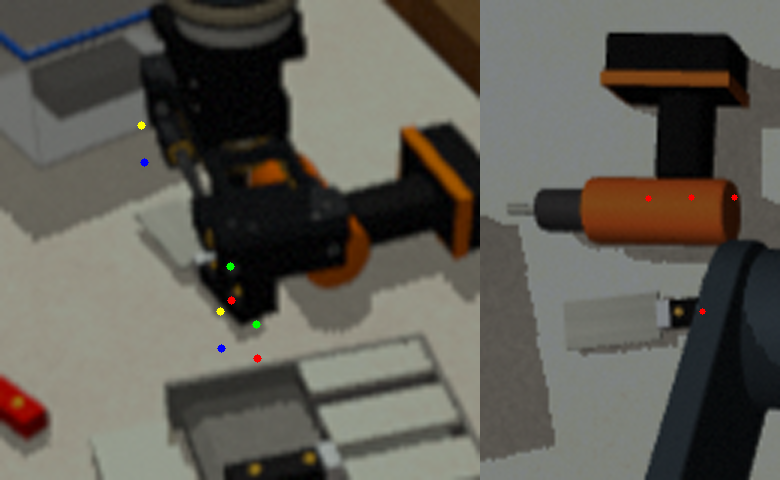

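The side overlay confirms it: the fingertips sit at the green marks (reported z + 8 mm), so the gripper body is also 27 mm higher and clears the drill. C lies at about (0.617, 0.313), heading 95.5°.

```bash
python3 -m creep '[{"translation":[24,-121,0],"roll":0,"gripper":50},{"translation":[24,-121,0],"roll":0,"gripper":50},{"translation":[24,-121,0],"roll":0,"gripper":50},{"translation":[24,-121,0],"roll":0,"gripper":50}]'
python3 -m creep '[{"translation":[24,-121,0],"roll":0,"gripper":50},{"translation":[24,-121,0],"roll":0,"gripper":50},{"translation":[24,-121,0],"roll":0,"gripper":50},{"translation":[24,-121,0],"roll":0,"gripper":50}]'
python3 -m creep '[{"translation":[0,0,0],"roll":-34.5,"gripper":50},{"translation":[0,0,0],"roll":-34.5,"gripper":50},{"translation":[0,0,0],"roll":-34.5,"gripper":50},{"translation":[0,0,0],"roll":-34.5,"gripper":50},{"translation":[0,0,0],"roll":-34.5,"gripper":50}]'
python3 -m creep '[{"translation":[0,0,0],"roll":-34.5,"gripper":50},{"translation":[0,0,0],"roll":-34.5,"gripper":50},{"translation":[0,0,0],"roll":-34.5,"gripper":50},{"translation":[0,0,0],"roll":-34.5,"gripper":50},{"translation":[0,0,0],"roll":-34.5,"gripper":50}]'
python3 -m creep '[{"translation":[0,0,0],"roll":-34.5,"gripper":50},{"translation":[0,0,0],"roll":-34.5,"gripper":50},{"translation":[0,0,0],"roll":-34.5,"gripper":50},{"translation":[0,0,0],"roll":-34.5,"gripper":50},{"translation":[0,0,0],"roll":-34.5,"gripper":50}]'
python3 - <<'E'
from sc import *
W,c=snap('wrist','w16'); to((.6168,.3132,.02),95.5)
print([(np.round(d['bbox']).astype(int).tolist(),round(d['p'],2)) for d in viewer.recognise('wrist','scraper_a')])
O=np.array([.6168,.3132]); h=np.radians(95.5); X=np.array([np.cos(h),np.sin(h)])
print('expect tip',proj(c,[*(O+.126*X),.0115]),'rear',proj(c,[*(O-.04*X),.02]))
m=(W.max(2)<50).astype(np.uint8)[100:225,280:365]; k,l,st,ce=cv2.connectedComponentsWithStats(m)
for j in range(1,k):
    if st[j,4]>300:
        yy,xx=np.nonzero(l==j); P=plane(c,np.c_[xx+280,yy+100],.02)[:,:2]*1e3; r=cv2.minAreaRect(P.astype(np.float32)); print(r,st[j])
E
```

```text
time: 40.55
position: [0.576, 0.2021, 0.184]
tool_rot: [0.998, -0.067, 0.001, -0.002]
ft_force: [0.1, 0.1, -0.1]
grip_width: 0.0499
grip_force: 0.0
time: 40.88
position: [0.6159, 0.3191, 0.1832]
tool_rot: [0.998, -0.067, 0.0, -0.002]
ft_force: [0.3, -0.4, 0.0]
grip_width: 0.0503
grip_force: 0.0
time: 41.3
position: [0.6137, 0.3115, 0.1832]
tool_rot: [0.973, 0.233, -0.002, 0.0]
ft_force: [-0.6, -0.5, -0.1]
grip_width: 0.0499
grip_force: 0.0
time: 41.72
position: [0.6137, 0.3114, 0.1833]
tool_rot: [0.86, 0.511, -0.002, -0.0]
ft_force: [-1.5, 0.3, 0.5]
grip_width: 0.0502
grip_force: 0.0
time: 42.13
position: [0.6137, 0.3114, 0.1832]
tool_rot: [0.67, 0.743, -0.002, -0.001]
ft_force: [-0.5, 0.1, -0.9]
grip_width: 0.0499
grip_force: 0.0
now [0.6137 0.3114 0.1833] al 96.1 q6 0.2 | shift [  1.5   3.3 163.3] roll 0.6
[([119, 112, 61, 119], 0.98)]
expect tip [[325.19149481  70.95109458]] rear [[323.86509214 218.5829717 ]]
((617.9799194335938, 306.0357360839844), (21.451778411865234, 64.20429992675781), 5.713312149047852) [ 35  62  20  57 961]
```

```bash
python3 -m creep '[{"translation":[0,3.7,40],"roll":0.4,"gripper":50},{"translation":[0,3.7,80],"roll":0.4,"gripper":50},{"translation":[0,3.7,120],"roll":0.4,"gripper":50},{"translation":[0,3.7,150],"roll":0.4,"gripper":50},{"translation":[0,3.7,163],"roll":0.4,"gripper":50}]'
python3 -m creep '[{"translation":[0,0,6],"roll":0,"gripper":50},{"translation":[0,0,12],"roll":0,"gripper":50},{"translation":[0,0,17],"roll":0,"gripper":50},{"translation":[0,0,21],"roll":0,"gripper":50},{"translation":[0,0,21],"roll":0,"gripper":50}]'
python3 -m creep '[{"translation":[0,0,0],"roll":0,"gripper":15},{"translation":[0,0,0],"roll":0,"gripper":15},{"translation":[0,0,0],"roll":0,"gripper":15},{"translation":[0,0,0],"roll":0,"gripper":15},{"translation":[0,0,0],"roll":0,"gripper":15}]' 40
python3 -m creep '[{"translation":[0,0,0],"roll":0,"gripper":15},{"translation":[0,0,0],"roll":0,"gripper":15}]' 40
```

```text
time: 42.65
position: [0.6141, 0.311, 0.0164]
tool_rot: [0.675, 0.737, -0.005, -0.003]
ft_force: [-1.2, -0.0, -1.4]
grip_width: 0.0503
grip_force: 0.0
time: 43.07
position: [0.6192, 0.3133, 0.0026]
tool_rot: [0.674, 0.738, 0.001, 0.0]
ft_force: [-1.2, -0.1, -0.3]
grip_width: 0.0501
grip_force: 0.0
time: 43.48
position: [0.6187, 0.3131, 0.0022]
tool_rot: [0.674, 0.738, 0.0, 0.0]
ft_force: [-3.0, 0.0, 2.1]
grip_width: 0.0246
grip_force: 0.7
time: 43.65
position: [0.6186, 0.3131, 0.0021]
tool_rot: [0.674, 0.738, 0.0, 0.0]
ft_force: [-0.9, -1.0, 2.1]
grip_width: 0.0234
grip_force: 40.0
```

```bash
python3 -m creep '[{"translation":[0,0,-20],"roll":0,"gripper":15},{"translation":[0,0,-50],"roll":0,"gripper":15},{"translation":[0,0,-85],"roll":0,"gripper":15},{"translation":[0,0,-120],"roll":0,"gripper":15},{"translation":[0,0,-130],"roll":0,"gripper":15}]'
python3 -m creep '[{"translation":[0,0,0],"roll":34.4,"gripper":15},{"translation":[0,0,0],"roll":34.4,"gripper":15},{"translation":[0,0,0],"roll":34.4,"gripper":15},{"translation":[0,0,0],"roll":34.4,"gripper":15},{"translation":[0,0,0],"roll":34.4,"gripper":15}]'
python3 -m creep '[{"translation":[0,0,0],"roll":34.4,"gripper":15},{"translation":[0,0,0],"roll":34.4,"gripper":15},{"translation":[0,0,0],"roll":34.4,"gripper":15},{"translation":[0,0,0],"roll":34.4,"gripper":15},{"translation":[0,0,0],"roll":34.4,"gripper":15}]'
python3 -m creep '[{"translation":[0,0,0],"roll":34.4,"gripper":15},{"translation":[0,0,0],"roll":34.4,"gripper":15},{"translation":[0,0,0],"roll":34.4,"gripper":15},{"translation":[0,0,0],"roll":34.4,"gripper":15},{"translation":[0,0,0],"roll":34.4,"gripper":15}]'
python3 - <<'E'
from sc import *
b=np.load('box.npy'); p=box_pts(b,(-.148,.087,.13))[0]; print(p); to(p,-7.97)
E
```

```text
time: 44.07
position: [0.6218, 0.3142, 0.1375]
tool_rot: [0.674, 0.738, 0.004, 0.002]
ft_force: [1.3, 0.2, -1.0]
grip_width: 0.0235
grip_force: 40.0
time: 44.48
position: [0.6177, 0.3127, 0.1303]
tool_rot: [0.864, 0.503, -0.001, -0.0]
ft_force: [-0.5, -0.4, -1.7]
grip_width: 0.0234
grip_force: 40.0
time: 44.9
position: [0.6177, 0.3127, 0.1301]
tool_rot: [0.974, 0.225, -0.001, 0.0]
ft_force: [0.6, 0.2, -1.6]
grip_width: 0.0235
grip_force: 40.0
time: 45.32
position: [0.6177, 0.3127, 0.1301]
tool_rot: [0.997, -0.073, -0.001, 0.0]
ft_force: [0.0, -0.3, -1.2]
grip_width: 0.0233
grip_force: 40.0
[0.45971395 0.14663217 0.13      ]
now [0.6177 0.3127 0.1301] al 351.7 q6 2.02 | shift [-1.322e+02  1.873e+02  1.000e-01] roll -0.4
```

```bash
python3 -m creep '[{"translation":[-66,93.5,0],"roll":-0.3,"gripper":15},{"translation":[-66,93.5,0],"roll":-0.3,"gripper":15},{"translation":[-66,93.5,0],"roll":-0.3,"gripper":15},{"translation":[-66,93.5,0],"roll":-0.3,"gripper":15}]'
python3 -m creep '[{"translation":[-66,93.5,0],"roll":0,"gripper":15},{"translation":[-66,93.5,0],"roll":0,"gripper":15},{"translation":[-66,93.5,0],"roll":0,"gripper":15},{"translation":[-66,93.5,0],"roll":0,"gripper":15}]'
python3 -m creep '[{"translation":[0,0,35],"roll":0,"gripper":15},{"translation":[0,0,68],"roll":0,"gripper":15},{"translation":[0,0,68],"roll":0,"gripper":15},{"translation":[0,0,68],"roll":0,"gripper":15},{"translation":[0,0,68],"roll":0,"gripper":15}]'
python3 al.py w17 .087 .001 .0275
```

```text
time: 45.65
position: [0.5316, 0.2254, 0.1294]
tool_rot: [0.998, -0.068, -0.007, 0.003]
ft_force: [-1.0, -0.3, -1.5]
grip_width: 0.0233
grip_force: 40.0
time: 45.98
position: [0.4543, 0.1429, 0.1303]
tool_rot: [0.998, -0.068, -0.006, 0.001]
ft_force: [-0.4, 0.4, -1.6]
grip_width: 0.0233
grip_force: 40.0
time: 46.4
position: [0.4631, 0.1462, 0.0643]
tool_rot: [0.998, -0.067, 0.0, -0.0]
ft_force: [0.6, 0.5, -2.1]
grip_width: 0.0236
grip_force: 40.0
0.023464359713058068 39.99278247356415 [0.46363359 0.14625299 0.0649527 ]
now [0.4636 0.1463 0.065 ] al 352.3 q6 1.78 | shift [-2.9  0.2 37.5] roll 0.3
blade z 0.07495269990985041
u 0.055 edges mm [-29.5  28. ] mid -0.749999999999966
u 0.075 edges mm [-21.5  22. ] mid 0.2500000000000349
u 0.095 edges mm [-22.  22.] mid 3.469446951953614e-14
u 0.115 edges mm [-22.  22.] mid 3.469446951953614e-14
```

```bash
python3 -m creep '[{"translation":[-3,0,20],"roll":0.2,"gripper":15},{"translation":[-3,0,30],"roll":0.2,"gripper":15},{"translation":[-3,0,37],"roll":0.2,"gripper":15},{"translation":[-3,0,37],"roll":0.2,"gripper":15},{"translation":[-3,0,37],"roll":0.2,"gripper":15}]'
python3 al.py w18 .087 .001 .0275
```

```text
time: 46.87
position: [0.4597, 0.1464, 0.0271]
tool_rot: [0.998, -0.069, 0.0, -0.0]
ft_force: [-0.1, -0.0, -1.3]
grip_width: 0.0234
grip_force: 40.0
0.023679203856507586 39.992698431015015 [0.45987785 0.14635464 0.02731922]
now [0.4599 0.1464 0.0273] al 352.1 q6 1.78 | shift [ 0.8 -0.3 -0.2] roll 0.1
blade z 0.03731922230772053
u 0.055 edges mm [-22.  22.] mid 3.469446951953614e-14
u 0.075 edges mm [-23.5  22. ] mid -0.749999999999966
u 0.095 edges mm [-22.  22.] mid 3.469446951953614e-14
u 0.115 edges mm [-22.  22.] mid 3.469446951953614e-14
```

```bash
python3 -m creep '[{"translation":[6,0,0],"roll":0,"gripper":15},{"translation":[12,0,0],"roll":0,"gripper":15},{"translation":[18,0,0],"roll":0,"gripper":15},{"translation":[26,0,0],"roll":0,"gripper":15},{"translation":[34,0,0],"roll":0,"gripper":15}]'
python3 -m creep '[{"translation":[10,0,0],"roll":0,"gripper":15},{"translation":[20,0,0],"roll":0,"gripper":15},{"translation":[32,0,0],"roll":0,"gripper":15},{"translation":[44,0,0],"roll":0,"gripper":15},{"translation":[54,0,0],"roll":0,"gripper":15}]'
python3 -m creep '[{"translation":[4,0,0],"roll":0,"gripper":15},{"translation":[8,0,0],"roll":0,"gripper":15},{"translation":[8,0,0],"roll":0,"gripper":15}]'
python3 -m creep '[{"translation":[1.5,0,0],"roll":0,"gripper":15},{"translation":[3,0,0],"roll":0,"gripper":15},{"translation":[3,0,0],"roll":0,"gripper":15}]'
python3 -c "
from sc import *
b=np.load('box.npy');o=telemetry.get_obs(); print(o['grip_width'],o['grip_force'],o['ft_force']); to(box_pts(b,(-.041,.087,.027))[0],-7.97)"
```

```text
time: 47.33
position: [0.4942, 0.1414, 0.027]
tool_rot: [0.998, -0.069, 0.0, -0.0]
ft_force: [0.8, 0.4, -1.0]
grip_width: 0.023
grip_force: 40.0
time: 47.75
position: [0.5484, 0.1339, 0.0268]
tool_rot: [0.998, -0.069, 0.001, -0.0]
ft_force: [-0.3, 0.3, -1.9]
grip_width: 0.0234
grip_force: 40.0
time: 48.0
position: [0.5551, 0.1329, 0.0266]
tool_rot: [0.998, -0.069, 0.0, -0.0]
ft_force: [0.6, 0.4, -1.5]
grip_width: 0.0235
grip_force: 40.0
time: 48.25
position: [0.5571, 0.1327, 0.0267]
tool_rot: [0.998, -0.069, -0.0, 0.0]
ft_force: [0.3, -0.1, -1.3]
grip_width: 0.0234
grip_force: 40.0
0.023411923687874172 39.99256432056427 [ 0.30360643 -0.08979359 -1.26005577]
now [0.5571 0.1327 0.0267] al 352.1 q6 1.75 | shift [ 8.6 -0.3 -0.3] roll 0.1
```

```bash
python3 -m creep '[{"translation":[2,0,0],"roll":0,"gripper":15},{"translation":[4,0,0],"roll":0,"gripper":15},{"translation":[5,0,0],"roll":0,"gripper":15},{"translation":[5,0,0],"roll":0,"gripper":15}]'
python3 -m creep '[{"translation":[1,0,0],"roll":0,"gripper":15},{"translation":[2,0,0],"roll":0,"gripper":15},{"translation":[2,0,0],"roll":0,"gripper":15}]'
python3 -m creep '[{"translation":[1,0,0],"roll":0,"gripper":15},{"translation":[2,0,0],"roll":0,"gripper":15},{"translation":[2,0,0],"roll":0,"gripper":15}]'
python3 -m creep '[{"translation":[1,0,0],"roll":0,"gripper":15},{"translation":[2,0,0],"roll":0,"gripper":15},{"translation":[2,0,0],"roll":0,"gripper":15}]'
```

```text
time: 48.58
position: [0.5627, 0.1319, 0.0268]
tool_rot: [0.998, -0.069, 0.0, -0.0]
ft_force: [0.1, -0.1, -1.8]
grip_width: 0.0233
grip_force: 40.0
time: 48.83
position: [0.5646, 0.1316, 0.0268]
tool_rot: [0.998, -0.069, 0.0, -0.0]
ft_force: [-0.6, 0.3, -1.6]
grip_width: 0.0235
grip_force: 40.0
time: 49.08
position: [0.5666, 0.1314, 0.0268]
tool_rot: [0.998, -0.069, 0.0, -0.0]
ft_force: [-0.4, -0.2, -1.6]
grip_width: 0.0237
grip_force: 40.0
time: 49.33
position: [0.5686, 0.1311, 0.0268]
tool_rot: [0.998, -0.069, 0.0, -0.0]
ft_force: [-0.1, -0.0, -1.4]
grip_width: 0.023
grip_force: 40.0
```

```bash
python3 -m creep '[{"translation":[1,0,0],"roll":0,"gripper":15},{"translation":[2,0,0],"roll":0,"gripper":15},{"translation":[2,0,0],"roll":0,"gripper":15}]'
python3 -m creep '[{"translation":[1,0,0],"roll":0,"gripper":15},{"translation":[2,0,0],"roll":0,"gripper":15},{"translation":[2,0,0],"roll":0,"gripper":15}]'
python3 -c "
from sc import *
b=np.load('box.npy');o=telemetry.get_obs(); print(o['ft_force']); to(box_pts(b,(-.041,.087,.027))[0],-7.97)
W,c=snap('wrist','w19'); cv2.imwrite('pics/w19v.png',cv2.resize(W[60:260,200:440],(720,600)))"
```

```text
time: 49.58
position: [0.5689, 0.131, 0.0265]
tool_rot: [0.998, -0.069, -0.001, 0.0]
ft_force: [-3.0, 0.6, 0.0]
grip_width: 0.0235
grip_force: 40.0
time: 49.83
position: [0.569, 0.131, 0.0264]
tool_rot: [0.998, -0.069, -0.003, 0.0]
ft_force: [-5.8, 1.3, 1.1]
grip_width: 0.0234
grip_force: 40.0
[-5.81097998  1.34409094  1.06065469]
now [0.569  0.131  0.0264] al 352.1 q6 1.74 | shift [-3.4 -0.3 -0.6] roll 0.1
```

C is home at x 0.569. Release, rise, and check with the top camera before closing the door.

```bash
python3 -m creep '[{"translation":[-4,0,0.5],"roll":0,"gripper":15},{"translation":[-4,0,0.5],"roll":0,"gripper":40},{"translation":[-4,0,0.5],"roll":0,"gripper":40},{"translation":[-4,0,0.5],"roll":0,"gripper":40},{"translation":[-4,0,0.5],"roll":0,"gripper":40}]'
python3 -m creep '[{"translation":[0,0,-20],"roll":0,"gripper":40},{"translation":[0,0,-60],"roll":0,"gripper":40},{"translation":[0,0,-100],"roll":0,"gripper":60},{"translation":[0,0,-140],"roll":0,"gripper":60},{"translation":[0,0,-150],"roll":0,"gripper":60}]'
python3 -c "
from sc import *
b=np.load('box.npy'); to(box_pts(b,(-.18,0,.17))[0],-7.97)"
```

```text
time: 50.3
position: [0.5694, 0.131, 0.0266]
tool_rot: [0.998, -0.069, 0.001, -0.0]
ft_force: [-0.4, -0.3, -0.7]
grip_width: 0.0384
grip_force: 0.0
time: 50.72
position: [0.5729, 0.1313, 0.1831]
tool_rot: [0.998, -0.069, 0.007, -0.001]
ft_force: [1.4, 0.0, 0.5]
grip_width: 0.0529
grip_force: 0.0
now [0.5729 0.1313 0.1831] al 352.1 q6 1.74 | shift [-146.3   87.4   13.1] roll 0.1
```

```bash
python3 -m creep '[{"translation":[-146,87,0],"roll":0,"gripper":60},{"translation":[-146,87,0],"roll":0,"gripper":60},{"translation":[-146,87,0],"roll":0,"gripper":60},{"translation":[-146,87,0],"roll":0,"gripper":60},{"translation":[-146,87,0],"roll":0,"gripper":60}]'
python3 -m creep '[{"translation":[0,0,0],"roll":0,"gripper":60},{"translation":[0,0,0],"roll":0,"gripper":60}]'
python3 - <<'E'
from sc import *
b=np.load('box.npy'); to(box_pts(b,(-.18,0,.05))[0],-7.97)
A,t=snap('top','t20'); W,c=snap('wrist','w20'); B,s=snap('side','s20'); 
z1=cv2.resize(W[0:270,150:490],(600,476)); z2=np.zeros((476,200,3),np.uint8); z2[:]=cv2.resize(A[205:265,315:355],(200,300)).repeat(1,0)[:1]*0; z2[:300]=cv2.resize(A[205:265,315:355],(200,300))
for l in[(0,-.029,.045),(0,.029,.045),(0,.087,.045),(-.188,-.018,.015),(-.188,.018,.015),(-.164,.128,.014)]:
    q=(proj(c,box_pts(b,l))[0]-[150,0])*[600/340,476/270]; cv2.circle(z1,tuple(int(v) for v in q),3,(0,0,255),-1)
cv2.imwrite('pics/w20v.png',np.hstack([z1,z2]))
E
```

```text
time: 51.13
position: [0.4008, 0.0647, 0.1749]
tool_rot: [0.998, -0.069, -0.007, 0.0]
ft_force: [-1.2, -0.0, -0.9]
grip_width: 0.0599
grip_force: 0.0
time: 51.3
position: [0.4132, 0.0647, 0.1767]
tool_rot: [0.998, -0.069, 0.002, 0.0]
ft_force: [0.4, -0.6, 0.4]
grip_width: 0.0598
grip_force: 0.0
now [0.4132 0.0647 0.1767] al 352.0 q6 1.6 | shift [  2.7  -0.5 126.7] roll 0.0
```

View pics/w20v.png

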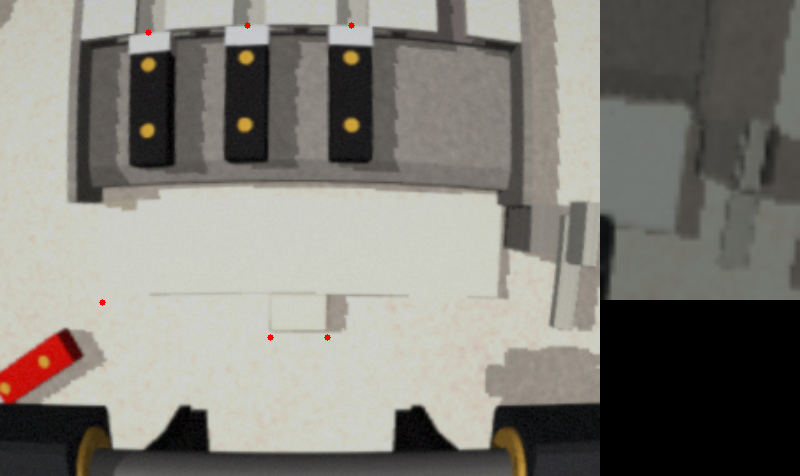

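All three black handles are butted against the holder: collars at (150,42), (247,36) and (351,36), under the slot marks. The tab is at (270–327, 295–335) as predicted. I descend and pinch the tab.

```bash
python3 -m creep '[{"translation":[3,0,40],"roll":0,"gripper":60},{"translation":[3,0,80],"roll":0,"gripper":60},{"translation":[3,0,120],"roll":0,"gripper":60},{"translation":[3,0,145],"roll":0,"gripper":60},{"translation":[3,0,158],"roll":0,"gripper":60}]'
python3 -m creep '[{"translation":[0,0,6],"roll":0,"gripper":60},{"translation":[0,0,12],"roll":0,"gripper":60},{"translation":[0,0,16],"roll":0,"gripper":60},{"translation":[0,0,19],"roll":0,"gripper":60},{"translation":[0,0,19],"roll":0,"gripper":60}]'
python3 -m creep '[{"translation":[0,0,0],"roll":0,"gripper":25},{"translation":[0,0,0],"roll":0,"gripper":25},{"translation":[0,0,0],"roll":0,"gripper":25},{"translation":[0,0,0],"roll":0,"gripper":25},{"translation":[0,0,0],"roll":0,"gripper":25}]' 30
python3 -m creep '[{"translation":[0,0,0],"roll":0,"gripper":25},{"translation":[0,0,0],"roll":0,"gripper":25}]' 30
python3 -c "
from sc import *
b=np.load('box.npy'); to(box_pts(b,(-.18,0,-.001))[0],-7.97)"
```

```text
time: 51.87
position: [0.4147, 0.065, 0.0148]
tool_rot: [0.998, -0.069, -0.002, -0.0]
ft_force: [0.5, -0.7, 0.7]
grip_width: 0.06
grip_force: 0.0
time: 52.28
position: [0.4153, 0.0647, -0.0006]
tool_rot: [0.998, -0.069, 0.001, 0.0]
ft_force: [0.6, -0.1, -0.9]
grip_width: 0.0598
grip_force: 0.0
time: 52.7
position: [0.415, 0.0659, -0.0004]
tool_rot: [0.998, -0.07, 0.001, -0.001]
ft_force: [3.0, 19.8, 1.0]
grip_width: 0.0348
grip_force: 30.1
time: 52.87
position: [0.415, 0.066, -0.0004]
tool_rot: [0.998, -0.07, 0.001, -0.001]
ft_force: [0.6, 12.3, 1.2]
grip_width: 0.0352
grip_force: 30.0
now [ 4.15e-01  6.60e-02 -4.00e-04] al 352.0 q6 1.6 | shift [1.1 1.  0.6] roll -0.0
```

```bash
python3 -m creep '[{"translation":[0.5,-1,-7],"roll":0,"gripper":25},{"translation":[2,-1,-14],"roll":0,"gripper":25},{"translation":[4,-1,-20.5],"roll":0,"gripper":25},{"translation":[6.5,-1,-27],"roll":0,"gripper":25},{"translation":[10,-1,-33.5],"roll":0,"gripper":25}]'
python3 -m creep '[{"translation":[3.5,0,-6],"roll":0,"gripper":25},{"translation":[7.5,0,-11.5],"roll":0,"gripper":25},{"translation":[12,0,-17],"roll":0,"gripper":25},{"translation":[17,0,-22],"roll":0,"gripper":25},{"translation":[22.5,0,-26.5],"roll":0,"gripper":25}]'
python3 -m creep '[{"translation":[6,0,-4],"roll":0,"gripper":25},{"translation":[12,0,-7.5],"roll":0,"gripper":25},{"translation":[18.5,0,-10.5],"roll":0,"gripper":25},{"translation":[25,0,-12.5],"roll":0,"gripper":25},{"translation":[32,0,-14],"roll":0,"gripper":25}]'
```

```text
time: 53.28
position: [0.4264, 0.0645, 0.0334]
tool_rot: [0.998, -0.069, 0.002, -0.0]
ft_force: [3.0, 5.6, -5.2]
grip_width: 0.0348
grip_force: 30.0
time: 53.7
position: [0.4503, 0.061, 0.0596]
tool_rot: [0.998, -0.069, 0.003, -0.0]
ft_force: [6.2, 3.3, -15.4]
grip_width: 0.0345
grip_force: 29.9
time: 54.12
position: [0.477, 0.0571, 0.0724]
tool_rot: [0.998, -0.069, -0.002, -0.0]
ft_force: [-0.6, 2.6, -12.6]
grip_width: 0.0341
grip_force: 30.0
```

```bash
python3 -m creep '[{"translation":[6,0,-0.5],"roll":0,"gripper":25},{"translation":[12,0,-0.5],"roll":0,"gripper":25},{"translation":[18,0,0],"roll":0,"gripper":25},{"translation":[22,0,0.5],"roll":0,"gripper":25},{"translation":[22,0,0.5],"roll":0,"gripper":25}]'
python3 -m creep '[{"translation":[1,0,0.5],"roll":0,"gripper":25},{"translation":[2,0,0.5],"roll":0,"gripper":25},{"translation":[2,0,0.5],"roll":0,"gripper":25}]'
```

```text
time: 54.53
position: [0.5019, 0.0535, 0.0742]
tool_rot: [0.998, -0.069, 0.001, 0.0]
ft_force: [-0.1, 2.2, 3.4]
grip_width: 0.0344
grip_force: 30.0
time: 54.78
position: [0.502, 0.0535, 0.074]
tool_rot: [0.998, -0.069, -0.0, 0.0]
ft_force: [-3.1, 2.6, 11.6]
grip_width: 0.0347
grip_force: 30.0
```

Shut: it stopped at x 0.502, the same as when I first gripped it. Release, rise, and check that it stays.

```bash
python3 -m creep '[{"translation":[-1,0,0],"roll":0,"gripper":60},{"translation":[-1,0,0],"roll":0,"gripper":60},{"translation":[-1,0,0],"roll":0,"gripper":60},{"translation":[-1,0,0],"roll":0,"gripper":60},{"translation":[-1,0,0],"roll":0,"gripper":60}]'
python3 -m creep '[{"translation":[0,0,-15],"roll":0,"gripper":60},{"translation":[0,0,-35],"roll":0,"gripper":60},{"translation":[0,0,-60],"roll":0,"gripper":60},{"translation":[0,0,-85],"roll":0,"gripper":60},{"translation":[0,0,-85],"roll":0,"gripper":60}]'
python3 -m creep '[{"translation":[0,0,0],"roll":-35.4,"gripper":45},{"translation":[0,0,0],"roll":-35.4,"gripper":45},{"translation":[0,0,0],"roll":-35.4,"gripper":45},{"translation":[0,0,0],"roll":-35.4,"gripper":45},{"translation":[0,0,0],"roll":-35.4,"gripper":45}]'
python3 -m creep '[{"translation":[0,0,0],"roll":-35.4,"gripper":45},{"translation":[0,0,0],"roll":-35.4,"gripper":45},{"translation":[0,0,0],"roll":-35.4,"gripper":45},{"translation":[0,0,0],"roll":-35.4,"gripper":45},{"translation":[0,0,0],"roll":-35.4,"gripper":45}]'
python3 -m creep '[{"translation":[0,0,0],"roll":-35.4,"gripper":45},{"translation":[0,0,0],"roll":-35.4,"gripper":45},{"translation":[0,0,0],"roll":-35.4,"gripper":45},{"translation":[0,0,0],"roll":-35.4,"gripper":45},{"translation":[0,0,0],"roll":-35.4,"gripper":45}]'
python3 -m creep '[{"translation":[0,0,0],"roll":-35.4,"gripper":45},{"translation":[0,0,0],"roll":-35.4,"gripper":45},{"translation":[0,0,0],"roll":-35.4,"gripper":45},{"translation":[0,0,0],"roll":-35.4,"gripper":45},{"translation":[0,0,0],"roll":-35.4,"gripper":45}]'
python3 -m creep '[{"translation":[0,0,0],"roll":-35.4,"gripper":45},{"translation":[0,0,0],"roll":-35.4,"gripper":45},{"translation":[0,0,0],"roll":-35.4,"gripper":45},{"translation":[0,0,0],"roll":-35.4,"gripper":45},{"translation":[0,0,0],"roll":-35.4,"gripper":45}]'
python3 - <<'E'
from sc import *
to((.4594,-.103,.15),169.2)
A,t=snap('top','t21'); print([(np.round(d['bbox']).astype(int).tolist(),round(d['p'],2)) for d in viewer.recognise('top','door')],[(np.round(d['bbox']).astype(int).tolist(),round(d['p'],2)) for d in viewer.recognise('top','turnbutton')])
E
```

```text
time: 55.2
position: [0.5019, 0.0533, 0.0723]
tool_rot: [0.998, -0.069, 0.0, 0.0]
ft_force: [-0.8, -0.2, 1.1]
grip_width: 0.0574
grip_force: 0.0
time: 55.62
position: [0.5049, 0.0531, 0.1613]
tool_rot: [0.998, -0.069, 0.005, 0.0]
ft_force: [0.5, 0.2, 0.9]
grip_width: 0.0598
grip_force: 0.0
time: 56.03
position: [0.5012, 0.0535, 0.1566]
tool_rot: [0.971, 0.241, -0.0, -0.0]
ft_force: [0.8, 0.3, -0.3]
grip_width: 0.0456
grip_force: 0.0
time: 56.45
position: [0.5011, 0.0535, 0.1565]
tool_rot: [0.852, 0.524, -0.0, -0.0]
ft_force: [0.4, 0.5, -0.7]
grip_width: 0.0448
grip_force: 0.0
time: 56.87
position: [0.5011, 0.0535, 0.1565]
tool_rot: [0.652, 0.758, -0.0, -0.0]
ft_force: [0.2, 0.2, -0.5]
grip_width: 0.0448
grip_force: 0.0
time: 57.28
position: [0.5011, 0.0535, 0.1565]
tool_rot: [0.39, 0.921, -0.0, -0.0]
ft_force: [0.1, 0.1, 0.8]
grip_width: 0.0454
grip_force: 0.0
time: 57.7
position: [0.5012, 0.0535, 0.1565]
tool_rot: [0.092, 0.996, -0.0, -0.0]
ft_force: [0.0, -0.6, -0.2]
grip_width: 0.0448
grip_force: 0.0
now [0.5012 0.0535 0.1565] al 169.4 q6 -1.5 | shift [  12.4 -161.5    6.5] roll 0.2
[([273, 149, 12, 38], 0.74)] [([340, 231, 9, 25], 0.64), ([275, 153, 11, 38], 0.64), ([240, 143, 108, 117], 0.21)]
```

```bash
python3 -m creep '[{"translation":[12,-161.5,0],"roll":0,"gripper":45},{"translation":[12,-161.5,0],"roll":0,"gripper":45},{"translation":[12,-161.5,0],"roll":0,"gripper":45},{"translation":[12,-161.5,0],"roll":0,"gripper":45},{"translation":[12,-161.5,0],"roll":0,"gripper":45}]'
python3 -m creep '[{"translation":[0,0,0],"roll":0,"gripper":45},{"translation":[0,0,0],"roll":0,"gripper":45}]'
python3 - <<'E'
from sc import *
to((.4594,-.103,.0598),169.2)
A,t=snap('top','t22'); f=lambda c,th:[(np.round(d['bbox']).astype(int).tolist(),round(d['p'],2)) for d in viewer.recognise(c,th)]
print(f('top','door'),f('top','door_tab')); B,s=snap('side','s22'); print(f('side','door'),f('side','door_tab'))
b=np.load('box.npy'); A0=cv2.imread('pics/top0.png'); A8=cv2.imread('pics/t8.png')
for y in(-.05,.05,.1):
    for l in((-.15,y,.014),(-.13,y,.014)):
        u,v=proj(t,box_pts(b,l))[0].round().astype(int); print(l,'start',A0[v,u],'open',A8[v,u],'now',A[v,u])
E
```

```text
time: 58.27
position: [0.4587, -0.1086, 0.1572]
tool_rot: [0.1, 0.995, -0.001, 0.001]
ft_force: [0.7, -0.2, -0.8]
grip_width: 0.0451
grip_force: 0.0
time: 58.43
position: [0.4589, -0.1024, 0.157]
tool_rot: [0.096, 0.995, 0.0, -0.0]
ft_force: [-0.2, 1.0, 0.5]
grip_width: 0.0449
grip_force: 0.0
now [ 0.4589 -0.1024  0.157 ] al 168.9 q6 -1.84 | shift [-0.6 -0.4 97.2] roll -0.3
[([428, 138, 31, 23], 0.73), ([236, 214, 69, 12], 0.65)] [([234, 210, 88, 17], 0.93)]
[([295, 216, 16, 14], 0.45)] [([295, 216, 12, 15], 0.67), ([371, 158, 42, 46], 0.19)]
(-0.15, -0.05, 0.014) start [ 99 106 104] open [11  9 10] now [87 94 92]
(-0.13, -0.05, 0.014) start [104 108 104] open [16 15 14] now [114 116 112]
(-0.15, 0.05, 0.014) start [103 107 104] open [36 32 28] now [117 121 117]
(-0.13, 0.05, 0.014) start [101 107 103] open [24 23 19] now [116 123 120]
(-0.15, 0.1, 0.014) start [102 107 103] open [38 34 28] now [117 122 118]
(-0.13, 0.1, 0.014) start [105 108 104] open [22 19 16] now [118 121 117]
```

The door shows at rows 210–227, the same as at the start, so it is shut. Now I grip the fin and turn it back.

```bash
python3 -m creep '[{"translation":[0,0,35],"roll":0,"gripper":45},{"translation":[0,0,65],"roll":0,"gripper":45},{"translation":[0,0,85],"roll":0,"gripper":45},{"translation":[0,0,97],"roll":0,"gripper":45},{"translation":[0,0,97],"roll":0,"gripper":45}]'
python3 -m creep '[{"translation":[0,0,0],"roll":0,"gripper":5},{"translation":[0,0,0],"roll":0,"gripper":5},{"translation":[0,0,0],"roll":0,"gripper":5},{"translation":[0,0,0],"roll":0,"gripper":5},{"translation":[0,0,0],"roll":0,"gripper":5}]' 20
python3 -m creep '[{"translation":[0,0,0],"roll":0,"gripper":5},{"translation":[0,0,0],"roll":0,"gripper":5},{"translation":[0,0,0],"roll":0,"gripper":5},{"translation":[0,0,0],"roll":0,"gripper":5},{"translation":[0,0,0],"roll":0,"gripper":5}]' 20
```

```text
time: 59.15
position: [0.4576, -0.1013, 0.058]
tool_rot: [0.095, 0.996, 0.001, -0.003]
ft_force: [-0.1, 0.4, 0.1]
grip_width: 0.0452
grip_force: 0.0
time: 59.57
position: [0.4597, -0.1029, 0.0611]
tool_rot: [0.095, 0.995, -0.0, 0.001]
ft_force: [0.0, -0.3, -0.1]
grip_width: 0.0194
grip_force: 0.0
time: 59.98
position: [0.4594, -0.1029, 0.0607]
tool_rot: [0.095, 0.995, -0.0, 0.0]
ft_force: [-0.9, 0.8, 6.5]
grip_width: 0.0094
grip_force: 20.0
```

```bash
python3 -m creep '[{"translation":[0,0,0],"roll":5,"gripper":5},{"translation":[0,0,0],"roll":10,"gripper":5},{"translation":[0,0,0],"roll":15,"gripper":5},{"translation":[0,0,0],"roll":21,"gripper":5},{"translation":[0,0,0],"roll":27,"gripper":5}]'
python3 -m creep '[{"translation":[0,0,0],"roll":5,"gripper":5},{"translation":[0,0,0],"roll":10,"gripper":5},{"translation":[0,0,0],"roll":15,"gripper":5},{"translation":[0,0,0],"roll":21,"gripper":5},{"translation":[0,0,0],"roll":27,"gripper":5}]'
python3 -m creep '[{"translation":[0,0,0],"roll":5,"gripper":5},{"translation":[0,0,0],"roll":10,"gripper":5},{"translation":[0,0,0],"roll":16,"gripper":5},{"translation":[0,0,0],"roll":22,"gripper":5},{"translation":[0,0,0],"roll":28,"gripper":5}]'
python3 -m creep '[{"translation":[0,0,0],"roll":0,"gripper":5},{"translation":[0,0,0],"roll":0,"gripper":5},{"translation":[0,0,0],"roll":0,"gripper":5}]'
```

```text
time: 60.4
position: [0.4593, -0.1029, 0.0607]
tool_rot: [0.327, 0.945, -0.0, 0.0]
ft_force: [-0.6, -0.6, 5.6]
grip_width: 0.0097
grip_force: 20.0
time: 60.82
position: [0.4593, -0.103, 0.0607]
tool_rot: [0.539, 0.843, -0.0, 0.0]
ft_force: [-0.9, 0.1, 6.2]
grip_width: 0.0092
grip_force: 20.0
time: 61.23
position: [0.4592, -0.103, 0.0607]
tool_rot: [0.726, 0.687, -0.0, 0.0]
ft_force: [-0.7, -0.3, 6.2]
grip_width: 0.0097
grip_force: 20.0
time: 61.48
position: [0.4592, -0.103, 0.0607]
tool_rot: [0.725, 0.689, 0.0, 0.0]
ft_force: [-0.3, -0.8, 5.9]
grip_width: 0.0098
grip_force: 20.0
```

```bash
python3 -m creep '[{"translation":[0,0,0],"roll":0,"gripper":45},{"translation":[0,0,0],"roll":0,"gripper":45},{"translation":[0,0,0],"roll":0,"gripper":45},{"translation":[0,0,0],"roll":0,"gripper":45},{"translation":[0,0,0],"roll":0,"gripper":45}]'
python3 -m creep '[{"translation":[0,0,-35],"roll":0,"gripper":45},{"translation":[0,0,-70],"roll":0,"gripper":45},{"translation":[0,0,-110],"roll":0,"gripper":45},{"translation":[0,0,-145],"roll":0,"gripper":45},{"translation":[0,0,-145],"roll":0,"gripper":45}]'
python3 -m creep '[{"translation":[-60,0,0],"roll":0,"gripper":45},{"translation":[-60,0,0],"roll":0,"gripper":45},{"translation":[-60,0,0],"roll":0,"gripper":45},{"translation":[-60,0,0],"roll":0,"gripper":45}]'
python3 - <<'E'
from sc import *
W,c=snap('wrist','w23'); b=np.load('box.npy'); a=W[0:250,200:520].copy()
for l in[(-.1,-.128,.064),(-.09,-.128,.064),(-.101,-.018,.088),(-.101,.018,.088),(0,-.029,.045),(0,.029,.045),(0,.087,.045),(-.114,-.161,.076)]+[(-.114-.058*np.sin(q),-.161+.058*np.cos(q),.054) for q in(0,.25)]:
    q=proj(c,box_pts(b,l))[0]-[200,0]; cv2.circle(a,tuple(int(round(v*16)) for v in q),16,(0,0,255),-1,shift=4)
cv2.imwrite('pics/w23v.png',cv2.resize(a,(768,600),interpolation=cv2.INTER_CUBIC))
o=telemetry.get_obs(); print(o['time'],o['ft_force'])
E
```

```text
time: 61.9
position: [0.4589, -0.1026, 0.06]
tool_rot: [0.725, 0.689, -0.0, -0.0]
ft_force: [-0.1, -0.2, -0.0]
grip_width: 0.0353
grip_force: 0.0
time: 62.32
position: [0.4632, -0.1045, 0.2113]
tool_rot: [0.725, 0.689, 0.002, 0.006]
ft_force: [1.3, -1.1, -0.5]
grip_width: 0.0447
grip_force: 0.0
time: 62.65
position: [0.4556, -0.1629, 0.2047]
tool_rot: [0.726, 0.688, 0.0, -0.001]
ft_force: [0.2, 0.0, -0.7]
grip_width: 0.0451
grip_force: 0.0
62.7 [-0.45107293 -0.01719284 -0.27107035]
```

View pics/w23v.png

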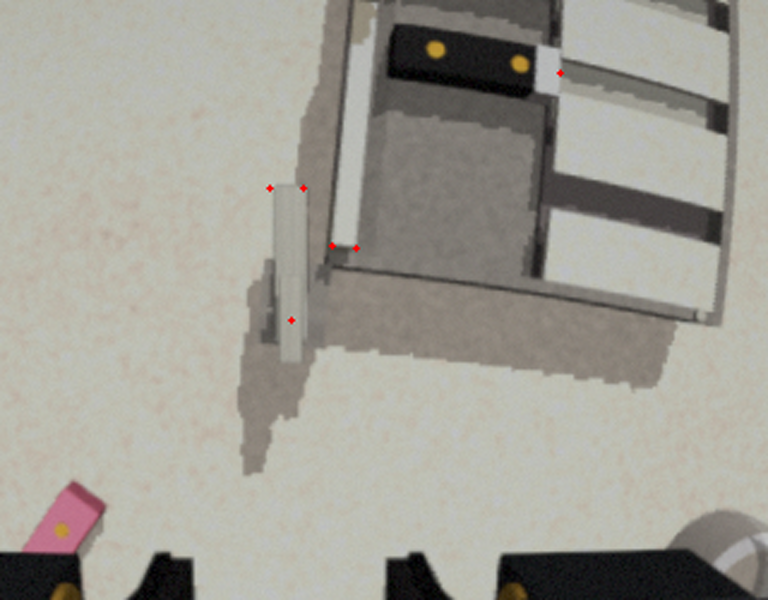

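The door edge sits on the shut-model marks at (332–356, 247). The bar tip at (290,186) lies between the 0 rad mark (304) and the 0.25 rad mark (270), so it is at about 0.1 rad and secured.

```bash
python3 -c "
from rig import hand_in; print(hand_in())"
```

```text
the job is handed in; nothing more can be done
None
```

I handed the job in at about 63 s: all three black scrapers are fully home in slots 1, 2 and 3, the door is shut, the turnbutton is back across it at about 0.1 rad, and I moved none of the look-alikes or bystanders. The hand-in returned no verdict.

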